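# Weigh down the red banner on the calligraphy desk

### The arm

A 7-joint arm with a two-finger parallel gripper is mounted at the origin on the work surface. World frame = base frame: x ahead of the robot, y to its left, z up, the work surface at z = 0. Lengths are in mm, angles in rad, forces in N, time in s.
With the tool pointing down it reaches from about 425 to 1025 mm from the base axis. Payload 3.6 kg.
Tool frame: the origin (TCP) lies midway between the tips of the shut fingers; the grasp point (between the pads) lies 19 mm behind it; z points along the fingers, y is the line along which they close (so a half turn about z gives the same grasp; the last joint's range is limited). The gripper opens to 85 mm and grips with 20 to 120 N. Pads are 22 mm wide; open, the fingers measure 114 mm over their backs; the gripper's body (76 mm by 85 mm) begins 54 mm behind the grasp point. The pads swing forward as they close: fully open they stand 13 mm farther back than shut.
Start: joints at [-1.411, 0.591, 0.048, 1.609, -0.033, 0.943, -0.034], TCP at [182.031, 701.779, 231.302] pointing down, gripper open.
Joint ranges: [-2.69, 2.69], [-0.47, 2.24], [-1.27, 1.36], [0.19, 2.51], [-1.53, 4.68], [0.08, 2.07], [-3.09, 3.09]. Speed limits (rad/s): [2.57, 2.57, 3.14, 3.14, 3.14, 3.14, 3.14].

### API

Orientations are given as a unit quaternion [x, y, z, w].
In Python, from cell import ctrl gives the robot as it stands.
- The arm moves only by the tool move_arm, never from a script. Its argument "steps" is a list of rows, each a list of 5 numbers: the shift along the tool's x, y, z as a fraction of full scale, then the turn about the tool's z as a fraction of full scale, then the finger opening in mm, from 0 to 85.4. A call has exactly 10 rows; each row shifts and turns the commanded pose from where the row before left it, along the tool's axes as they then stand; what a row does not reach is not made up. Full scale, the value 1, is 0.04 m for a shift and 0.12 rad for a turn. A row lasts 1/12 s, in which the tool goes at most 41.7 mm and 7.16 degrees, less where a joint would pass 70% of its speed; a pose out of reach is approached as far as the arm can. A call with a number of a shift or a turn outside -1 to 1 is refused whole. A call with a gripper value outside its range is refused whole. The fingers move at their own pace and stop on an object; "grip_force" is the grip in N (left out, the last holds). Time passes only in rows, so rows that do not move let the fingers close, or fill a call up. It gives the time, the measured TCP pose, the force, the opening and the grip force at its end, in the units of the state.
- ctrl.sense(): the state, without advancing time (a new reading comes with each control period).
- ctrl.camera(name): name is "scene" or "top"; returns the picture (400x640x3 uint8, red, green, blue); there is no depth.
- ctrl.camera_info(name): a dict with "fx", "fy", "cx", "cy" (pixels), "dist_coeffs" ([k1, k2, p1, p2, k3] as OpenCV has them; the pictures are not rectified), "R" (3x3) and "t" (3): a world point X has camera coordinates R X + t. Camera axes: x right, y down, z forward; pixel columns grow to the right and rows downward; lengths in mm; the calibration is good to about 2 mm. A picture is of the moment at which its call begins. camera_info takes no time and is no camera call.
- ctrl.close_job(): hands the job in; it is judged then, once.
Trained networks look in the newest picture that a camera, given by its name, has taken for a name from the list of things; names that differ only in an ending like _2 or _b are one class to them, and where a whole thing is asked for, a point or a joint stands for the part that bears it (a point fixed in the world has none). Each returns a list of dicts, best first, with "confidence" (0 to 1); they miss things now and then, are a little off and sometimes report something else, mostly with a low value. They report only what shows in the picture. A call takes as long as a camera call.
- ctrl.silhouettes(camera, name): "mask" (400x640 bool, what is visible of it).
- ctrl.spot_point(camera, name): "location" ([x, y, z] in mm, in world coordinates, good to about 4 mm: a listed point, or the origin of a listed thing).
The state is a dict: "t": time; "qpos": joint angles; "qd": joint speeds; "effort": joint torques, N m; "eef_pos": TCP position; "tcp_rot": TCP orientation; "force": force on the tool from outside, world axes, zero at the start; "ft_torque": the same for the moment, N m; "opening": finger opening in mm; "gripper_force": force on a finger pad.
Only numpy, scipy, OpenCV 4.12 (cv2) and the standard library are available. Lean on these libraries where they do the work, as an engineer would, in place of code of your own. Each camera call takes 0.05 s, during which the arm holds its last target. There are 200 camera calls.

### The job

Get the red banner ready for writing. Move the long inkstick case off the paperweight rack onto the grey felt pad, put every seal stone that stands on the banner into the shallow wooden tray, and take every paperweight out of the rack and set it across the banner, wholly inside one of the two plain end panels, with at least one paperweight on each end. Then put the inkstick case back on top of the rack, squarely and centred across its two raised end cheeks, without disturbing the ink bottle, the inkstone or the brush pot.

Things in the scene. Friction and masses are not known exactly. Their poses are not given: they have to be found in the camera images.
- rack: Pale wooden paperweight rack, fixed, 104 mm (its x) by 230 mm (its y), origin at the centre of its underside, z up. Four upright slots, each 94 mm long in x, 22 mm wide in y, at y = -70.5, -23.5, 23.5 and 70.5 mm; slot floors at z = 8 mm, ribs between them up to z = 28 mm. Two raised end cheeks, 9 mm thick and 104 mm long in x, centred at y = -110.5 and 110.5 mm, reach z = 54 mm.
- case: Closed wooden inkstick case, dark with a paler lid and two thin brass bands, 60 mm (x) by 252 mm (y) by 28 mm (z), 300 g, origin at its centre. It starts as a bridge across the rack's two cheeks (its y along the rack's y, its centre 68 mm above the rack's underside), 6 mm above the paperweights, hiding most of them from above.
- bar1: Paperweight: dark wooden bar with two brass bands, 90 mm long (x) by 18 mm thick (y) by 40 mm tall (z), 160 g, origin at its centre. It starts on its narrow long edge in one slot of the rack, its top 20 mm above the rack's ribs, the slots lying in the order bar1 to bar4 towards the rack's +y. Two to four of bar1..bar4 are present, so some slots are empty.
- bar2: Paperweight: dark wooden bar with two brass bands, 90 mm long (x) by 18 mm thick (y) by 40 mm tall (z), 160 g, origin at its centre. It starts on its narrow long edge in one slot of the rack, its top 20 mm above the rack's ribs, the slots lying in the order bar1 to bar4 towards the rack's +y. Two to four of bar1..bar4 are present, so some slots are empty.
- bar3: Paperweight: dark wooden bar with two brass bands, 90 mm long (x) by 18 mm thick (y) by 40 mm tall (z), 160 g, origin at its centre. It starts on its narrow long edge in one slot of the rack, its top 20 mm above the rack's ribs, the slots lying in the order bar1 to bar4 towards the rack's +y. Two to four of bar1..bar4 are present, so some slots are empty.
- bar4: Paperweight: dark wooden bar with two brass bands, 90 mm long (x) by 18 mm thick (y) by 40 mm tall (z), 160 g, origin at its centre. It starts on its narrow long edge in one slot of the rack, its top 20 mm above the rack's ribs, the slots lying in the order bar1 to bar4 towards the rack's +y. Two to four of bar1..bar4 are present, so some slots are empty.
- seal1: Seal stone: pale square stone prism 24 x 24 x 48 mm (z is its length), 75 g, origin at its centre. It starts standing on the banner. Two or three of seal1..seal3 are present.
- seal2: Seal stone: pale square stone prism 24 x 24 x 48 mm (z is its length), 75 g, origin at its centre. It starts standing on the banner. Two or three of seal1..seal3 are present.
- seal3: Seal stone: pale square stone prism 24 x 24 x 48 mm (z is its length), 75 g, origin at its centre. It starts standing on the banner. Two or three of seal1..seal3 are present.
- banner: Stiff red banner, fixed to the desk, 150 mm (x) by 340 mm (y), 3 mm thick, origin at the centre of its underside, z up. Thin gold cross lines at y = -75 and 75 mm bound the middle part with its two gold diamonds; the plain end panels run from there to the ends at y = -170 and 170 mm. Paperweights are to lie across it: their length along the banner's x, standing on edge or lying flat.
- tray: Shallow open dark wooden tray, fixed, 150 mm (x) by 90 mm (y) outside, 14 mm high, walls and floor 4 mm, origin at the centre of its underside. Seal stones may stand or lie in it.
- felt: Grey felt pad, fixed, 100 mm (x) by 270 mm (y), 4 mm thick, origin at the centre of its underside: the place to lay the case in the meantime, its length along the pad's y.
- ink_bottle: Bystander: black ink bottle, 52 mm wide, 75 mm tall, standing beyond the felt pad, far from the robot; origin at the centre of its underside. Leave it alone.
- inkstone: Bystander: flat dark inkstone, 85 x 130 mm, 24 mm high, beyond the banner; origin at the centre of its underside. Leave it alone.
- brush_pot: Bystander: white pot, 80 mm wide, 110 mm tall, with brushes reaching to 225 mm, left of the felt pad; origin at the centre of its underside. Leave it alone.

How it is judged (in metres and radians):
On the way, in this order (a step that is already met when the one before it is completed fails the run):
1. the inkstick case has been laid on the felt pad and released (x of case in the frame of felt between -0.03 and 0.03 m and y of case in the frame of felt between -0.04 and 0.04 m and z of case in the frame of felt below 0.024 m and contact force between the fingers and case below 0.2 N), for 0.2 s.
2. every seal stone is in the tray and every paperweight is across an end panel of the banner, at least one on each end (x of seal1 in the frame of tray between -0.068 and 0.068 m and y of seal1 in the frame of tray between -0.038 and 0.038 m and z of each of seal1, seal2, seal3 in the frame of tray below 0.034 m and x of seal2 in the frame of tray between -0.068 and 0.068 m and y of seal2 in the frame of tray between -0.038 and 0.038 m and x of seal3 in the frame of tray between -0.068 and 0.068 m and y of seal3 in the frame of tray between -0.038 and 0.038 m and x of bar1 in the frame of banner between -0.035 and 0.035 m and z of each of bar1, bar2, bar3, bar4 in the frame of banner below 0.029 m and angle between the x axis of each of bar1, bar2, bar3, bar4 and the x axis of banner, either way round below 0.2 rad and (y of bar1 in the frame of banner between 0.082 and 0.163 m or y of bar1 in the frame of banner between -0.163 and -0.082 m) and x of bar2 in the frame of banner between -0.035 and 0.035 m and (y of bar2 in the frame of banner between 0.082 and 0.163 m or y of bar2 in the frame of banner between -0.163 and -0.082 m) and x of bar3 in the frame of banner between -0.035 and 0.035 m and (y of bar3 in the frame of banner between 0.082 and 0.163 m or y of bar3 in the frame of banner between -0.163 and -0.082 m) and x of bar4 in the frame of banner between -0.035 and 0.035 m and (y of bar4 in the frame of banner between 0.082 and 0.163 m or y of bar4 in the frame of banner between -0.163 and -0.082 m) and (y of bar1 in the frame of banner between 0.082 and 0.163 m or y of bar2 in the frame of banner between 0.082 and 0.163 m or y of bar3 in the frame of banner between 0.082 and 0.163 m or y of bar4 in the frame of banner between 0.082 and 0.163 m) and (y of bar1 in the frame of banner between -0.163 and -0.082 m or y of bar2 in the frame of banner between -0.163 and -0.082 m or y of bar3 in the frame of banner between -0.163 and -0.082 m or y of bar4 in the frame of banner between -0.163 and -0.082 m)), for 0.2 s.
At the end, for the whole second after the job is handed in: Seals in the tray; every paperweight on the banner, crosswise within 0.2 rad, inside an end panel (centre 82-163 mm from mid-length, within 35 mm of the centre line), one or more per end; case on both cheeks, centred within 22 mm (x) and 14 mm (y), square within 0.12 rad; all at rest (all of step 2 and x of case in the frame of rack between -0.022 and 0.022 m and y of case in the frame of rack between -0.014 and 0.014 m and z of case in the frame of rack between 0.063 and 0.073 m and angle between the y axis of case and the y axis of rack, either way round below 0.12 rad and linear speed of each of bar1, bar2, bar3, bar4, seal1, seal2, seal3, case below 0.02 m/s); the robot touches nothing.
It fails at once if the ink bottle is shifted by more than 30 mm or knocked over (distance of ink_bottle from where it was at the start of the episode above 0.03 m or angle between ink_bottle's own z axis and vertical above 0.5 rad).
It fails at once if the inkstone is shifted by more than 30 mm or knocked over (distance of inkstone from where it was at the start of the episode above 0.03 m or angle between inkstone's own z axis and vertical above 0.5 rad).
It fails at once if the brush pot is shifted by more than 30 mm or knocked over (distance of brush_pot from where it was at the start of the episode above 0.03 m or angle between brush_pot's own z axis and vertical above 0.5 rad).
Of bar1, bar2, bar3, bar4 only 2 to 4 are there at a start; the rules pass over those that are not, and their reading is None.
Of seal1, seal2, seal3 only 2 to 3 are there at a start; the rules pass over those that are not, and their reading is None.
At some moment in a run one of seal1, seal2, seal3, case may be knocked a few centimetres aside while the robot is not near it.
Once in a run the grip may slacken for a moment while it holds something.
It also fails if it takes over 210 s, if anything falls off the work surface, if the arm or the gripper's body presses on something with over 40 N, if the wrist force passes 120 N, or if a joint passes its speed limit or range.

## Working session

There is one attempt and no reset: what is moved stays moved. The work goes in short steps, Python scripts to look and compute and a tool call to move; the robot and the scene stay as the last step left them, time stands still between calls to the robot, and variables do not carry over. Pictures are saved under pics/ and viewed, at most 14 in all, crops included, and the job is handed in when it is done.

Besides the shell and the picture viewer there is one more tool, called after "Request:" as name(argument=value, ...) on one line, values as JSON. move_arm: Moves the arm, as the interface text tells. Shift numbers are shares of 0.04 m and turn numbers shares of 0.12 rad, none past 1 either way. Its arguments: {"type":"object","properties":{"steps":{"type":"array","items":{"type":"array","items":{"type":"number"}}},"grip_force":{"type":"number"}},"required":["steps"]}

```bash
mkdir -p pics; ls; python3 - <<'E'
from cell import ctrl
import cv2,numpy as np
s=ctrl.sense();print(s)
for c in ['scene','top']:
    im=ctrl.camera(c);cv2.imwrite(f'pics/{c}0.png',im[:,:,::-1])
    i=ctrl.camera_info(c);print(c,i)
    for n in ['rack','case','banner','tray','felt','seal1','bar1','ink_bottle','inkstone','brush_pot']:
        print(n,[(np.round(d['location'],0).tolist(),round(d['confidence'],2)) for d in ctrl.spot_point(c,n)])
E
```

```text
pics
{'t': 0.0, 'qpos': array([-1.41049022,  0.59212928,  0.04831559,  1.60983187, -0.03330922,
        0.94267735, -0.0337352 ]), 'qd': array([ 0.00013282, -0.00182946,  0.00038799, -0.00036194,  0.00055303,
        0.00054367,  0.00057232]), 'effort': array([-6.01629054e-04, -5.48702574e+01,  1.54663123e+00, -1.98122263e+01,
        9.41004051e-03,  8.98461964e-03, -3.50399976e-07]), 'eef_pos': array([181.83413518, 700.97549713, 230.13043926]), 'tcp_rot': array([ 1.26549446e-01,  9.91959668e-01, -1.11758847e-03, -7.77302628e-05]), 'force': array([ 1.15418629,  0.04820779, -0.75291153]), 'ft_torque': array([ 0.02036282,  0.01752046, -0.02800659]), 'gripper_force': 0.0, 'opening': 85.47166937275003}
scene {'fx': 463.582104642529, 'fy': 463.582104642529, 'cx': 314.9204212503439, 'cy': 202.06916198332488, 'dist_coeffs': array([-0.132298,  0.      ,  0.      ,  0.      ,  0.      ]), 'R': array([[ 0.70106633,  0.71287213, -0.01786948],
       [ 0.4328038 , -0.44528456, -0.78383833],
       [-0.56673351,  0.54178869, -0.62070778]]), 't': array([-434.7061557 , -187.46050204, 1555.11739897
[... 892 characters left out ...]
18328647],
       [ 0.1835328 ,  0.00723253, -0.98298698]]), 't': array([  23.05326546,  613.97089739, 1208.64176183])}
rack [([460.0, 303.0, -1.0], 0.67)]
case [([470.0, 308.0, 65.0], 0.69)]
banner [([556.0, -129.0, 0.0], 0.87)]
tray [([555.0, 8.0, 28.0], 0.47)]
felt [([633.0, 236.0, 4.0], 0.81), ([580.0, -128.0, 29.0], 0.39)]
seal1 [([554.0, 6.0, 28.0], 0.62), ([580.0, -124.0, 32.0], 0.57), ([464.0, 302.0, -2.0], 0.55)]
bar1 [([470.0, 327.0, 27.0], 0.58), ([472.0, 371.0, 30.0], 0.55), ([456.0, 235.0, 25.0], 0.5), ([463.0, 282.0, 27.0], 0.5)]
ink_bottle [([767.0, 150.0, 2.0], 0.73)]
inkstone [([780.0, -79.0, -3.0], 0.88)]
brush_pot [([636.0, 441.0, -0.0], 0.7), ([468.0, 308.0, 67.0], 0.19)]
```

View pics/scene0.png

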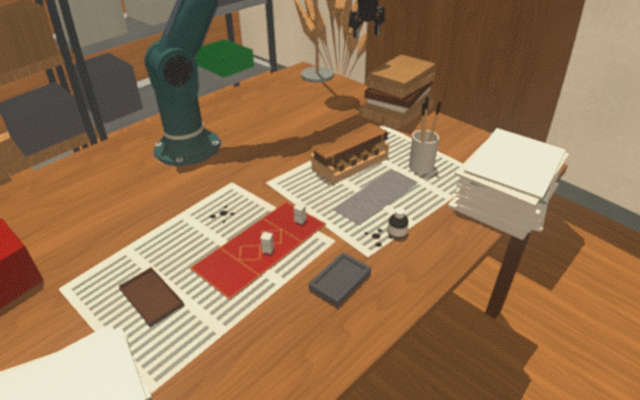

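View pics/top0.png

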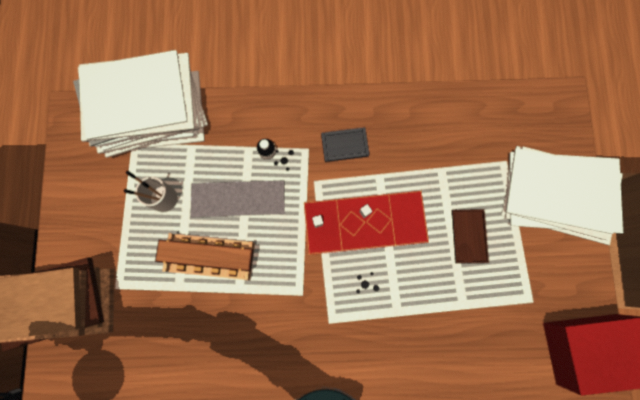

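Four bars and two seals are visible (seals at top-image pixels (318,221) and (366,210), case at about (205,257), felt at about (238,199), tray at about (470,235)). Next I'll fit box models to the silhouettes in both views.

```bash
cat > h.py <<'E'
from cell import ctrl
import cv2,numpy as np
from scipy.optimize import minimize
from scipy.spatial.transform import Rotation as Ro
INF={c:ctrl.camera_info(c) for c in ['scene','top']}
def proj(c,P):
    i=INF[c];K=np.array([[i['fx'],0,i['cx']],[0,i['fy'],i['cy']],[0,0,1.]])
    return cv2.projectPoints(np.asarray(P,float).reshape(-1,1,3),cv2.Rodrigues(i['R'])[0],i['t'],K,i['dist_coeffs'])[0].reshape(-1,2)
def box(size,p):
    s=np.array([[a,b,c] for a in(-.5,.5) for b in(-.5,.5) for c in(-.5,.5)])*size
    return Ro.from_euler('z',p[3]).apply(s)+p[:3]
S=3
def render(c,size,p):
    m=np.zeros((400*S,640*S),np.uint8)
    h=cv2.convexHull(((proj(c,box(size,p))+.5)*S*16-8).astype(np.int32))
    cv2.fillConvexPoly(m,h,1,shift=4);return m>0
def up(m): return cv2.resize(m.astype(np.uint8),None,fx=S,fy=S,interpolation=cv2.INTER_NEAREST)>0
def fit(masks,size,p0,zfree=True):
    M={c:up(m) for c,m in masks.items()}
    full=lambda v: np.array([v[0],v[1],v[2] if zfree else p0[2],v[-1]/100])
    def cost(v):
        p=full(v);o=0
        for c,m in M.items():
            r=render(c,size,p);o+=1-(r&m).sum()/max(1,(r|m).sum())
        return o
    v0=np.array([p0[0],p0[1],p0[2],p0[3]*100] if zfree else [p0[0],p0[1],p0[3]*100])
    sim=np.vstack([v0]+[v0+d for d in np.diag([10.]*len(v0))])
    r=minimize(cost,v0,method='Nelder-Mead',options=dict(initial_simplex=sim,maxfev=250,xatol=.1,fatol=1e-4))
    return full(r.x).round(3),round(r.fun,3)
def masks(name,near=None,fill=False,cams=('top','scene')):
    out={}
    for c in cams:
        L=ctrl.silhouettes(c,name)
        if near is not None and L:
            u=proj(c,[near])[0]
            def d(e):
                ys,xs=np.nonzero(e['mask']);return np.hypot(xs.mean()-u[0],ys.mean()-u[1]) if len(xs) else 1e3
            L=sorted([e for e in L if d(e)<15],key=lambda e:-e['confidence'])
        if L:
            m=L[0]['mask']
            if fill:
                h=cv2.convexHull(np.argwhere(m)[:,::-1].astype(np.int32));m=np.zeros((400,640),np.uint8);cv2.fillConvexPoly(m,h,1);m=m>0
            out[c]=m
    return out
def snap():
    for c in ('scene','top'): cv2.imwrite(f'pics/_{c}.png',ctrl.camera(c)[:,:,::-1])
E
python3 - <<'E'
from h import *
snap()
T={'case':([60,252,28],[470,308,68,-.1],0),'banner':([150,340,3],[558,-129,1.5,.05],1),'tray':([150,90,14],[501,-417,7,0],1),'felt':([100,270,4],[632,236,2,.05],1)}
for n,(s,p,f) in T.items():
    m=masks(n,p[:3],f)
    print(n,{c:int(v.sum()) for c,v in m.items()},fit(m,s,p) if m else None)
for p in ([579,-126,26,.1],[554,6,26,.1]):
    m=masks('seal1',p[:3]);print('seal',list(m),fit(m,[24,24,48],p))
for p in ([450,238,28,-.1],[461,284,28,-.1],[470,329,28,-.1],[474,372,28,-.1]):
    m=masks('bar1',p[:3]);print('bar',{c:int(v.sum()) for c,v in m.items()})
E
```

```text
case {'top': 2234, 'scene': 1436} (array([ 4.65407e+02,  3.10411e+02,  6.73120e+01, -1.29000e-01]), np.float64(0.086))
banner {'top': 6463, 'scene': 5842} (array([ 5.52044e+02, -1.29516e+02, -3.80000e-01,  7.80000e-02]), np.float64(0.048))
tray {'top': 1817, 'scene': 2207} (array([ 5.04242e+02, -4.17369e+02,  4.22600e+00, -6.00000e-03]), np.float64(0.074))
felt {'top': 3299, 'scene': 2264} (array([6.30273e+02, 2.35081e+02, 7.25000e-01, 7.00000e-03]), np.float64(0.1))
seal ['top', 'scene'] (array([ 5.81266e+02, -1.27624e+02,  2.39560e+01,  2.68000e-01]), np.float64(0.465))
seal ['top', 'scene'] (array([5.53899e+02, 6.66800e+00, 2.28600e+01, 1.87000e-01]), np.float64(0.385))
bar {'top': 97, 'scene': 73}
bar {'top': 31, 'scene': 65}
bar {'top': 79, 'scene': 87}
bar {'top': 83, 'scene': 87}
```

```bash
cat > g.py <<'E'
import sys
from h import *
def go(x,y,z,th):
    s=ctrl.sense();p=s['eef_pos'];R=Ro.from_quat(s['tcp_rot']).as_matrix()
    t0=np.arctan2(R[1,1],R[0,1]);a=(t0-th+np.pi)%(2*np.pi)-np.pi
    d=np.array([x,y,z])-p
    ex=np.array([np.cos(th+np.pi/2),np.sin(th+np.pi/2)]);ey=np.array([np.cos(th),np.sin(th)])
    print('t %.1f p %s th %.3f F %s open %.1f q7 %.2f'%(s['t'],p.round(0),t0,s['force'].round(1),s['opening'],s['qpos'][6]),'tilt',R[:2,2].round(3))
    print('turn %.2f then x %.2f y %.2f z %.2f'%(a/.12,d[:2]@ex/40,d[:2]@ey/40,-d[2]/40))
if __name__=='__main__': go(*map(float,sys.argv[1:5]))
E
python3 g.py 465 310 130 -.129
```

```text
t 2.2 p [182. 702. 231.] th 1.317 F [-0.5 -0.3 -0.4] open 85.2 q7 -0.03 tilt [0. 0.]
turn 12.05 then x -8.80 y 8.28 z 2.53
```

Request:
move_arm(steps=[[0, 0, 0, 1, 85], [0, 0, 0, 1, 85], [0, 0, 0, 1, 85], [0, 0, 0, 1, 85], [0, 0, 0, 1, 85], [0, 0, 0, 1, 85], [0, 0, 0, 1, 85], [0, 0, 0, 1, 85], [0, 0, 0, 1, 85], [0, 0, 0, 1, 85]], grip_force=40)

```text
t: 3.03
eef_pos: [181.8, 701.9, 231.4]
tcp_rot: [0.667, 0.745, 0.0, -0.0]
force: [0.3, 0.3, -0.2]
opening: 85.3
gripper_force: 0.0
```

Request:
move_arm(steps=[[0, 0, 0, 1, 85], [0, 0, 0, 1, 85], [-0.67, 0.64, 0, 0, 85], [-0.67, 0.64, 0, 0, 85], [-0.67, 0.64, 0, 0, 85], [-0.67, 0.64, 0, 0, 85], [-0.67, 0.64, 0, 0, 85], [-0.67, 0.64, 0, 0, 85], [-0.67, 0.64, 0, 0, 85], [-0.67, 0.64, 0, 0, 85]])

```text
t: 3.87
eef_pos: [359.7, 462.6, 231.6]
tcp_rot: [0.749, 0.663, 0.0, -0.0]
force: [0.9, -0.5, 0.3]
opening: 84.9
gripper_force: 0.0
```

Request:
move_arm(steps=[[-0.67, 0.64, 0, 0, 85], [-0.67, 0.64, 0, 0, 85], [-0.67, 0.64, 0, 0, 85], [-0.67, 0.64, 0, 0, 85], [-0.67, 0.64, 0, 0, 85], [0, 0, 0.5, 0, 85], [0, 0, 0.5, 0, 85], [0, 0, 0.5, 0, 85], [0, 0, 0.5, 0, 85], [0, 0, 0.5, 0, 85]])

```text
t: 4.7
eef_pos: [469.9, 315.4, 130.7]
tcp_rot: [0.749, 0.662, 0.001, -0.0]
force: [-0.2, 0.4, 0.8]
opening: 84.9
gripper_force: 0.0
```

```bash
python3 g.py 465 310 56 -.129
```

```text
t 4.7 p [470. 315. 131.] th -0.123 F [-0.2  0.4  0.8] open 84.9 q7 -0.43 tilt [0.001 0.001]
turn 0.05 then x -0.15 y -0.10 z 1.87
```

Request:
move_arm(steps=[[-0.15, -0.1, 0, 0.05, 85], [0, 0, 0.5, 0, 85], [0, 0, 0.5, 0, 85], [0, 0, 0.45, 0, 85], [0, 0, 0.4, 0, 85], [0, 0, 0, 0, 85], [0, 0, 0, 0, 50], [0, 0, 0, 0, 50], [0, 0, 0, 0, 50], [0, 0, 0, 0, 50]], grip_force=60)

```text
t: 5.53
eef_pos: [466.1, 310.1, 59.2]
tcp_rot: [0.751, 0.66, 0.002, 0.0]
force: [-0.0, -1.1, 6.7]
opening: 58.9
gripper_force: 66.0
```

Request:
move_arm(steps=[[0, 0, 0, 0, 50], [0, 0, 0, 0, 50], [0, 0, -0.2, 0, 50], [0, 0, -0.4, 0, 50], [0, 0, -0.5, 0, 50], [0, 0, -0.5, 0, 50], [0, 0, -0.5, 0, 50], [0, 0, -0.4, 0, 50], [0, 0, 0, 0, 50], [0, 0, 0, 0, 50]])

```text
t: 6.37
eef_pos: [464.9, 310.2, 158.2]
tcp_rot: [0.751, 0.66, 0.001, -0.0]
force: [0.3, -0.5, -2.7]
opening: 58.6
gripper_force: 65.3
```

```bash
python3 g.py 630 235 156 .02; python3 - <<'E'
from h import *
snap()
a=np.vstack([cv2.imread('pics/_top.png')[140:330,100:330],cv2.imread('pics/_scene.png')[80:270,250:480]])
cv2.imwrite('pics/v1.png',cv2.resize(a,None,fx=1.5,fy=1.5,interpolation=cv2.INTER_CUBIC))
E
```

```text
t 6.4 p [465. 310. 158.] th -0.129 F [ 0.3 -0.5 -2.7] open 58.6 q7 -0.45 tilt [0.001 0.001]
turn -1.24 then x -1.96 y 4.09 z 0.06
```

View pics/v1.png

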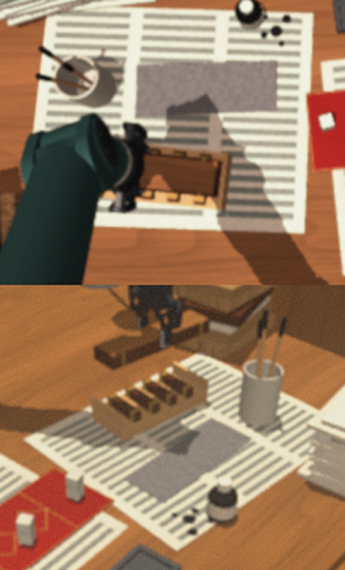

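Request:
move_arm(steps=[[0, 0, 0, -0.62, 50], [0, 0, 0, -0.62, 50], [-0.4, 0.6, 0, 0, 50], [-0.4, 0.7, 0, 0, 50], [-0.4, 0.7, 0, 0, 50], [-0.4, 0.7, 0, 0, 50], [-0.3, 0.7, 0, 0, 50], [-0.06, 0.69, 0, 0, 50], [0, 0, 0.5, 0, 50], [0, 0, 0.5, 0, 50]])

```text
t: 7.3
eef_pos: [632.9, 233.1, 116.4]
tcp_rot: [0.701, 0.713, 0.001, 0.001]
force: [-1.3, 0.0, -3.5]
opening: 58.9
gripper_force: 65.3
```

```bash
python3 g.py 630 235 13 .02
```

```text
t 7.3 p [633. 233. 116.] th 0.017 F [-1.3  0.  -3.5] open 58.9 q7 -0.10 tilt [ 0.003 -0.   ]
turn -0.03 then x 0.05 y -0.07 z 2.59
```

Request:
move_arm(steps=[[0.05, -0.07, 0.5, 0, 50], [0, 0, 0.6, 0, 50], [0, 0, 0.6, 0, 50], [0, 0, 0.4, 0, 50], [0, 0, 0.3, 0, 50], [0, 0, 0.15, 0, 50], [0, 0, 0.05, 0, 50], [0, 0, 0.03, 0, 50], [0, 0, 0, 0, 50], [0, 0, 0, 0, 50]])

```text
t: 8.13
eef_pos: [628.0, 236.8, 13.2]
tcp_rot: [0.7, 0.714, 0.001, 0.0]
force: [0.3, -0.6, -1.7]
opening: 58.7
gripper_force: 65.3
```

Request:
move_arm(steps=[[0, 0, 0.05, 0, 50], [0, 0, 0.03, 0, 50], [0, 0, 0, 0, 50], [0, 0, 0, 0, 85], [0, 0, 0, 0, 85], [0, 0, 0, 0, 85], [0, 0, 0, 0, 85], [0, 0, 0, 0, 85], [0, 0, -0.3, 0, 85], [0, 0, -0.6, 0, 85]])

```text
t: 8.97
eef_pos: [624.8, 235.8, 43.1]
tcp_rot: [0.7, 0.714, -0.003, -0.001]
force: [0.4, 0.1, 0.1]
opening: 85.3
gripper_force: 0.0
```

Request:
move_arm(steps=[[0, 0, -0.8, 0, 85], [0, 0, -0.8, 0, 85], [0, 0, -0.8, 0, 85], [0, 0, -0.8, 0, 85], [0, 0, 0, -1, 85], [0, 0, 0, -1, 85], [0, 0, 0, -1, 85], [0, 0, 0, -1, 85], [0, 0, 0, -1, 85], [0, 0, 0, -1, 85]])

```text
t: 9.8
eef_pos: [627.2, 236.3, 174.0]
tcp_rot: [0.401, 0.916, 0.0, 0.0]
force: [0.5, 0.0, -1.0]
opening: 84.9
gripper_force: 0.0
```

Request:
move_arm(steps=[[0, 0, 0, -1, 85], [0, 0, 0, -1, 85], [0, 0, 0, -1, 85], [0, 0, 0, -1, 85], [0, 0, 0, -1, 85], [0, 0, 0, -1, 85], [0, -0.9, 0, 0, 85], [0, -0.9, 0, 0, 85], [0, -0.9, 0, 0, 85], [0, -0.9, 0, 0, 85]])

```text
t: 10.63
eef_pos: [611.0, 91.6, 173.8]
tcp_rot: [0.055, 0.998, -0.0, 0.0]
force: [-0.2, -0.7, -0.3]
opening: 85.4
gripper_force: 0.0
```

```bash
python3 - <<'E'
from h import *
snap()
m=masks('case',[630,236,18]);print('case',fit(m,[60,252,28],[630,236,18,0.02]))
m=masks('rack',[465,310,20]);
print({c:int(v.sum()) for c,v in m.items()})
b=cv2.resize(cv2.imread('pics/_top.png')[210:300,130:280],None,fx=5,fy=5,interpolation=cv2.INTER_CUBIC);cv2.imwrite('pics/v2.png',b)
C=[]
for p in ([455,238,28],[462,284,28],[469,329,28],[474,372,28]):
    m=masks('bar1',p)
    if m:
        q,f=fit(m,[90,18,40],p+[-.129]);C.append(q);print('bar',list(m),q,f)
    else: print('miss',p)
E
python3 g.py 554 6 110 1.649
```

```text
case (array([6.25226e+02, 2.39861e+02, 1.44090e+01, 1.90000e-02]), np.float64(0.407))
{'top': 2164, 'scene': 1159}
bar ['top', 'scene'] [ 4.55196e+02  2.34798e+02  2.78820e+01 -1.15000e-01] 1.18
bar ['top', 'scene'] [ 4.61546e+02  2.81840e+02  3.06040e+01 -1.41000e-01] 0.489
bar ['top', 'scene'] [ 4.6846e+02  3.3964e+02 -1.1274e+01 -5.4000e-02] 0.981
bar ['top', 'scene'] [ 4.72169e+02  3.76209e+02  3.13710e+01 -1.48000e-01] 0.573
t 11.3 p [611.  94. 173.] th 1.461 F [ 0.4  0.4 -0.2] open 85.0 q7 1.21 tilt [-0.  0.]
turn -1.57 then x 1.60 y -2.08 z 1.57
```

View pics/v2.png

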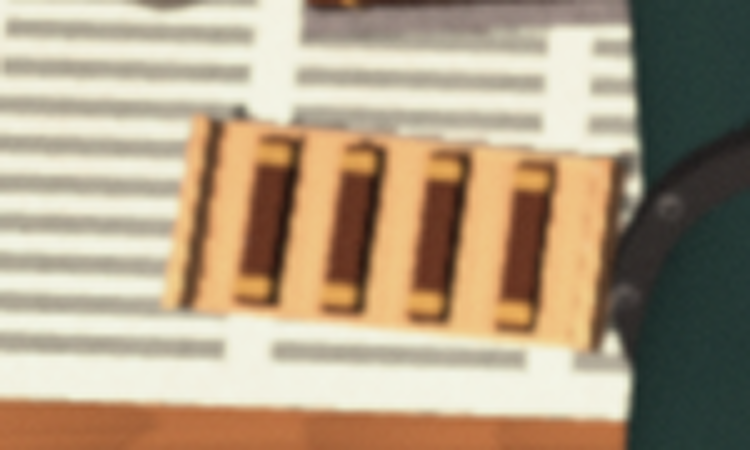

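Rack with four bars, bar tops centred at crop (266,222), (352,230), (438,238), (523,246). I'll compute their positions and look at the seals' yaw.

```bash
cat >> h.py <<'E'
def ray(c,u,z):
    i=INF[c];K=np.array([[i['fx'],0,i['cx']],[0,i['fy'],i['cy']],[0,0,1.]])
    n=cv2.undistortPoints(np.array(u,float).reshape(-1,1,2),K,i['dist_coeffs']).reshape(-1,2)
    d=np.c_[n,np.ones(len(n))]@i['R'];o=-i['R'].T@i['t']
    return (o+d*((z-o[2])/d[:,2])[:,None]).round(1)
E
python3 - <<'E'
from h import *
off=np.array([130,210]);f=lambda L:(np.array(L)+.5)/5-.5+off
print('bars',ray('top',f([(266,222),(352,230),(438,238),(523,246)]),48).tolist())
print('bar ends',ray('top',f([(277,140),(257,303),(533,163),(513,328)]),48).tolist())
print('cheeks z54 (L top,bot; R top,bot)',ray('top',f([(201,116),(172,308),(616,158),(594,350)]),54).tolist())
t=cv2.imread('pics/_top.png');s=cv2.imread('pics/_scene.png')
a=t[195:240,305:385];b=s[198:258,255:318]
k=lambda a:cv2.resize(a,(640,int(640*a.shape[0]/a.shape[1])),interpolation=cv2.INTER_CUBIC)
print(t.shape);cv2.imwrite('pics/v3.png',k(a))
E
```

```text
bars [[471.7, 372.8, 48.0], [466.1, 326.1, 48.0], [460.6, 279.5, 48.0], [455.1, 233.4, 48.0]]
bar ends [[516.1, 368.1, 48.0], [428.5, 376.3, 48.0], [499.8, 228.4, 48.0], [411.5, 238.4, 48.0]]
cheeks z54 (L top,bot; R top,bot) [[529.6, 408.0, 54.0], [426.8, 419.8, 54.0], [500.7, 182.3, 54.0], [398.7, 193.9, 54.0]]
(400, 640, 3)
```

View pics/v3.png

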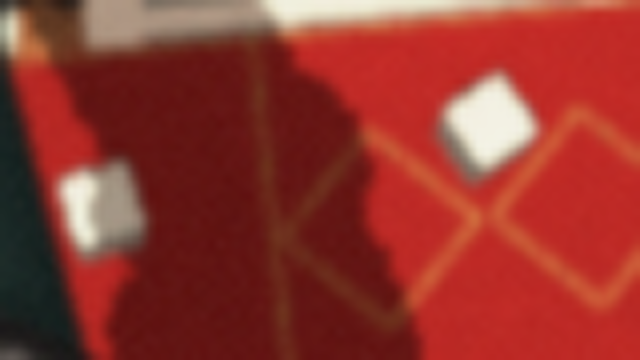

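Seal tops: right one centred at crop (489,122) and turned about 37°, left one at (103,203) and turned about 17°.

```bash
python3 - <<'E'
from h import *
f=lambda L:(np.array(L)+.5)/8-.5+[305,195]
print(ray('top',f([(489,122),(103,203)]),51).tolist())
E
python3 g.py 554 6 110 1.85
```

```text
[[579.1, -127.3, 51.0], [554.6, 5.8, 51.0]]
t 11.3 p [611.  94. 173.] th 1.461 F [ 0.4  0.4 -0.2] open 85.0 q7 1.21 tilt [-0.  0.]
turn -3.24 then x 1.98 y -1.72 z 1.57
```

Request:
move_arm(steps=[[0, 0, 0, -0.9, 70], [0, 0, 0, -0.8, 70], [0, 0, 0, -0.8, 70], [0, 0, 0, -0.74, 70], [0.5, -0.43, 0.3, 0, 70], [0.5, -0.43, 0.4, 0, 70], [0.5, -0.43, 0.4, 0, 70], [0.48, -0.43, 0.47, 0, 70], [0, 0, 0.5, 0, 70], [0, 0, 0.5, 0, 70]])

```text
t: 12.17
eef_pos: [552.9, 3.1, 69.5]
tcp_rot: [-0.137, 0.991, -0.001, -0.0]
force: [0.1, -0.4, 0.5]
opening: 69.9
gripper_force: 0.0
```

```bash
python3 g.py 554 6 18 1.85
```

```text
t 12.2 p [553.   3.  70.] th 1.845 F [ 0.1 -0.4  0.5] open 69.9 q7 1.61 tilt [-0.    -0.001]
turn -0.04 then x -0.05 y 0.06 z 1.29
```

Request:
move_arm(steps=[[-0.05, 0.06, 0.4, 0, 70], [0, 0, 0.5, 0, 70], [0, 0, 0.39, 0, 70], [0, 0, 0, 0, 70], [0, 0, 0, 0, 15], [0, 0, 0, 0, 15], [0, 0, 0, 0, 15], [0, 0, 0, 0, 15], [0, 0, 0, 0, 15], [0, 0, 0, 0, 15]], grip_force=40)

```text
t: 13.0
eef_pos: [556.2, 8.4, 19.8]
tcp_rot: [-0.138, 0.99, -0.0, 0.001]
force: [0.0, 0.4, 7.2]
opening: 23.8
gripper_force: 40.0
```

Request:
move_arm(steps=[[0, 0, -0.5, 0, 15], [0, 0, -0.7, 0, 15], [0, 0, -0.7, 0, 15], [0, 0, -0.5, 0, 15], [0, 0, 0, 0.8, 15], [0, 0, 0, 0.8, 15], [0, 0, 0, 0.73, 15], [0, -0.8, 0, 0, 15], [0, -0.9, 0, 0, 15], [0, -0.9, 0, 0, 15]])

```text
t: 13.83
eef_pos: [554.9, -95.4, 114.7]
tcp_rot: [-0.001, 1.0, 0.0, 0.0]
force: [0.3, 0.4, -0.8]
opening: 23.9
gripper_force: 39.5
```

```bash
python3 g.py 542 -417 80 1.57
```

```text
t 13.8 p [555. -95. 115.] th 1.573 F [ 0.3  0.4 -0.8] open 23.9 q7 1.59 tilt [0. 0.]
turn 0.02 then x 0.32 y -8.04 z 0.87
```

Request:
move_arm(steps=[[0.32, -0.8, 0, 0, 15], [0, -0.9, 0, 0, 15], [0, -0.9, 0, 0, 15], [0, -0.9, 0, 0, 15], [0, -0.9, 0, 0, 15], [0, -0.9, 0, 0, 15], [0, -0.9, 0, 0, 15], [0, -0.9, 0, 0, 15], [0, -0.6, 0.3, 0, 15], [0, -0.34, 0.5, 0, 15]])

```text
t: 14.67
eef_pos: [541.7, -424.1, 84.7]
tcp_rot: [0.004, 1.0, -0.003, 0.002]
force: [1.0, -0.5, -1.7]
opening: 23.0
gripper_force: 39.5
```

```bash
python3 g.py 542 -417 22 1.57
```

```text
t 14.7 p [ 542. -424.   85.] th 1.564 F [ 1.  -0.5 -1.7] open 23.0 q7 2.06 tilt [ 0.004 -0.006]
turn -0.05 then x -0.01 y 0.18 z 1.57
```

Request:
move_arm(steps=[[0, 0, 0.3, 0, 15], [0, 0, 0.4, 0, 15], [0, 0, 0.4, 0, 15], [0, 0, 0.3, 0, 15], [0, 0, 0.1, 0, 15], [0, 0, 0.04, 0, 15], [0, 0, 0.04, 0, 15], [0, 0, 0, 0, 15], [0, 0, 0, 0, 15], [0, 0, 0, 0, 15]])

```text
t: 15.5
eef_pos: [540.5, -414.4, 20.8]
tcp_rot: [0.0, 1.0, 0.002, -0.002]
force: [-3.3, 3.6, 7.9]
opening: 23.4
gripper_force: 40.8
```

Request:
move_arm(steps=[[0, 0, 0, 0, 50], [0, 0, 0, 0, 50], [0, 0, 0, 0, 50], [0, 0, 0, 0, 50], [0, 0, -0.5, 0, 50], [0, 0, -0.8, 0, 70], [0, 0, -0.8, 0, 70], [0, 0.8, 0, 0, 70], [0, 0.9, 0, 0, 70], [0, 0.9, 0, 0, 70]])

```text
t: 16.33
eef_pos: [542.2, -313.6, 104.3]
tcp_rot: [0.002, 1.0, -0.001, 0.001]
force: [0.4, 0.9, 0.4]
opening: 69.4
gripper_force: 0.0
```

```bash
python3 g.py 580 -127.3 110 .655
```

```text
t 16.3 p [ 542. -314.  104.] th 1.566 F [0.4 0.9 0.4] open 69.4 q7 1.93 tilt [ 0.002 -0.001]
turn 7.59 then x 3.12 y 3.59 z -0.14
```

Contact felt in the tray (7.9 N) and released there. Next seal.

Request:
move_arm(steps=[[0, 0, 0, 0.95, 70], [0, 0, 0, 0.95, 70], [0, 0, 0, 0.95, 70], [0, 0, 0, 0.95, 70], [0, 0, 0, 0.95, 70], [0, 0, 0, 0.95, 70], [0, 0, 0, 0.95, 70], [0, 0, 0, 0.94, 70], [0.5, 0.6, 0, 0, 70], [0.6, 0.7, 0, 0, 70]])

```text
t: 17.17
eef_pos: [555.5, -250.4, 103.6]
tcp_rot: [0.444, 0.896, -0.001, 0.001]
force: [0.1, -0.3, 0.1]
opening: 69.8
gripper_force: 0.0
```

Request:
move_arm(steps=[[0.6, 0.7, 0, 0, 70], [0.6, 0.7, 0, 0, 70], [0.5, 0.5, 0, 0, 70], [0.32, 0.39, 0, 0, 70], [0, 0, 0.3, 0, 70], [0, 0, 0.3, 0, 70], [0, 0, 0.1, 0, 70], [0, 0, 0, 0, 70], [0, 0, 0, 0, 70], [0, 0, 0, 0, 70]])

```text
t: 18.0
eef_pos: [578.8, -128.5, 75.3]
tcp_rot: [0.442, 0.897, -0.0, 0.0]
force: [0.6, -0.3, 0.0]
opening: 70.0
gripper_force: 0.0
```

```bash
python3 g.py 580 -127.3 18 .655; python3 - <<'E'
from h import *
snap()
for c in ('top','scene'): print([np.round(d['location']).tolist()+[d['confidence']] for d in ctrl.spot_point(c,'seal1')])
E
```

```text
t 18.0 p [ 579. -128.   75.] th 0.656 F [ 0.6 -0.3  0. ] open 70.0 q7 1.00 tilt [-0.    -0.001]
turn 0.00 then x 0.01 y 0.04 z 1.43
[[538.0, -417.0, 28.0, 0.46]]
[[534.0, -412.0, 26.0, 0.59], [579.0, -128.0, 24.0, 0.45], [633.0, 450.0, -4.0, 0.39], [469.0, 305.0, -0.0, 0.33]]
```

Request:
move_arm(steps=[[0, 0.04, 0.4, 0, 70], [0, 0, 0.5, 0, 70], [0, 0, 0.5, 0, 70], [0, 0, 0, 0, 70], [0, 0, 0, 0, 15], [0, 0, 0, 0, 15], [0, 0, 0, 0, 15], [0, 0, 0, 0, 15], [0, 0, 0, 0, 15], [0, 0, 0, 0, 15]])

```text
t: 19.03
eef_pos: [581.3, -126.0, 20.7]
tcp_rot: [0.441, 0.898, 0.0, 0.001]
force: [-1.6, 0.5, 6.4]
opening: 23.5
gripper_force: 39.6
```

Request:
move_arm(steps=[[0, 0, -0.5, 0, 15], [0, 0, -0.7, 0, 15], [0, 0, -0.7, 0, 15], [0, 0, -0.5, -0.8, 15], [0, 0, 0, -0.9, 15], [0, 0, 0, -1, 15], [0, 0, 0, -1, 15], [0, 0, 0, -1, 15], [0, 0, 0, -1, 15], [0, 0, 0, -1, 15]])

```text
t: 19.87
eef_pos: [580.0, -125.6, 115.5]
tcp_rot: [0.051, 0.999, -0.0, 0.0]
force: [-0.4, -0.8, -1.3]
opening: 23.4
gripper_force: 39.1
```

```bash
python3 g.py 468 -417 75 1.57
```

```text
t 19.9 p [ 580. -126.  116.] th 1.468 F [-0.4 -0.8 -1.3] open 23.4 q7 1.57 tilt [ 0. -0.]
turn -0.85 then x 2.80 y -7.29 z 1.01
```

Request:
move_arm(steps=[[0, 0, 0, -0.85, 15], [0.3, -0.75, 0, 0, 15], [0.3, -0.8, 0, 0, 15], [0.3, -0.8, 0, 0, 15], [0.3, -0.8, 0, 0, 15], [0.3, -0.8, 0, 0, 15], [0.3, -0.8, 0, 0, 15], [0.3, -0.8, 0, 0, 15], [0.3, -0.8, 0, 0, 15], [0.3, -0.7, 0, 0, 15]])

```text
t: 20.7
eef_pos: [469.1, -409.3, 115.5]
tcp_rot: [0.004, 1.0, -0.0, -0.0]
force: [-0.3, -0.2, -1.1]
opening: 23.3
gripper_force: 39.2
```

Request:
move_arm(steps=[[0.1, -0.24, 0.5, 0, 15], [0, 0, 0.5, 0, 15], [0, 0, 0.5, 0, 15], [0, 0, 0.4, 0, 15], [0, 0, 0.3, 0, 15], [0, 0, 0.1, 0, 15], [0, 0, 0.04, 0, 15], [0, 0, 0, 0, 15], [0, 0, 0, 0, 15], [0, 0, 0, 0, 15]])

```text
t: 21.53
eef_pos: [467.0, -416.8, 22.4]
tcp_rot: [0.003, 1.0, -0.001, 0.001]
force: [-0.1, -0.7, 0.5]
opening: 23.3
gripper_force: 39.1
```

```bash
python3 g.py 468 -417 20 1.57
```

```text
t 21.5 p [ 467. -417.   22.] th 1.564 F [-0.1 -0.7  0.5] open 23.3 q7 2.11 tilt [ 0.001 -0.001]
turn -0.05 then x -0.02 y -0.00 z 0.06
```

Request:
move_arm(steps=[[0, 0, 0.05, 0, 15], [0, 0, 0, 0, 50], [0, 0, 0, 0, 50], [0, 0, 0, 0, 50], [0, 0, 0, 0, 50], [0, 0, -0.5, 0, 50], [0, 0, -0.8, 0, 50], [0, 0, -0.9, 0, 50], [0, 0, -0.5, 0.5, 36], [0, 0.3, 0, 0.45, 36]])

```text
t: 22.37
eef_pos: [469.5, -409.8, 132.9]
tcp_rot: [0.064, 0.998, -0.004, 0.004]
force: [1.0, -0.8, 0.2]
opening: 36.0
gripper_force: 0.0
```

```bash
python3 g.py 455.1 233.4 110 1.451
```

```text
t 22.4 p [ 470. -410.  133.] th 1.444 F [ 1.  -0.8  0.2] open 36.0 q7 2.03 tilt [ 0.008 -0.008]
turn -0.06 then x 2.28 y 15.92 z 0.57
```

Request:
move_arm(steps=[[0.1, 0.5, 0, 0, 36], [0.13, 0.9, 0, 0, 36], [0.13, 0.9, 0, 0, 36], [0.13, 0.9, 0, 0, 36], [0.13, 0.9, 0, 0, 36], [0.13, 0.9, 0, 0, 36], [0.13, 0.9, 0, 0, 36], [0.13, 0.9, 0, 0, 36], [0.13, 0.9, 0, 0, 36], [0.13, 0.9, 0, 0, 36]])

```text
t: 23.2
eef_pos: [457.9, -55.3, 127.8]
tcp_rot: [0.06, 0.998, 0.0, 0.0]
force: [0.8, 1.5, -0.2]
opening: 36.0
gripper_force: 0.0
```

Request:
move_arm(steps=[[0.13, 0.9, 0, 0, 36], [0.13, 0.9, 0, 0, 36], [0.13, 0.9, 0, 0, 36], [0.13, 0.9, 0, 0, 36], [0.13, 0.9, 0, 0, 36], [0.13, 0.9, 0, 0, 36], [0.13, 0.9, 0, 0, 36], [0.1, 0.7, 0.2, 0, 36], [0, 0.4, 0.3, 0, 36], [0, 0, 0, 0, 36]])

```text
t: 24.03
eef_pos: [453.1, 247.1, 106.5]
tcp_rot: [0.057, 0.998, 0.001, -0.0]
force: [0.1, -0.3, -1.1]
opening: 35.8
gripper_force: 0.0
```

```bash
python3 g.py 455.1 233.4 60 1.451;  python3 - <<'E'
from h import *
snap()
cv2.imwrite('pics/v4.png',cv2.resize(cv2.imread('pics/_scene.png')[90:210,250:410],None,fx=4,fy=4,interpolation=cv2.INTER_CUBIC))
E
```

```text
t 24.0 p [453. 247. 106.] th 1.458 F [ 0.1 -0.3 -1.1] open 35.8 q7 0.89 tilt [-0.     0.002]
turn 0.06 then x -0.09 y -0.33 z 1.16
```

View pics/v4.png

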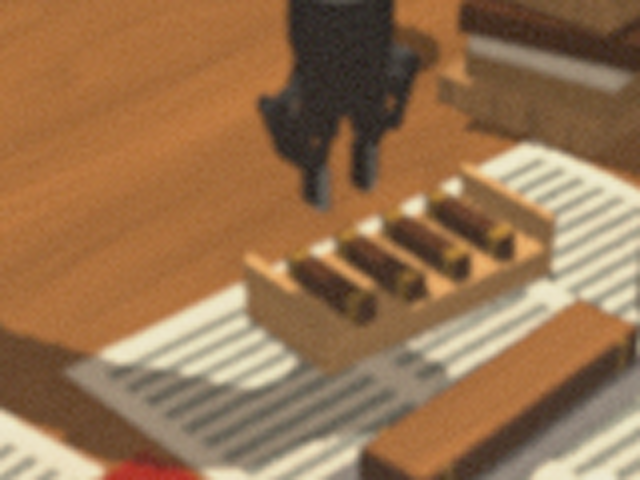

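The scene view shows four bars in the rack, with bar1's top running from (293,262) to (362,300), and the case on the felt. Quick cross-check against the top view.

```bash
python3 - <<'E'
from h import *
f=lambda L:(np.array(L)+.5)/4-.5+[250,90]
print(ray('scene',f([(328,279),(376,257),(424,236),(469,215)]),48).tolist())
E
```

```text
[[459.8, 229.1, 48.0], [464.9, 276.6, 48.0], [471.1, 324.8, 48.0], [475.8, 373.1, 48.0]]
```

Request:
move_arm(steps=[[-0.09, -0.33, 0.2, 0.06, 36], [0, 0, 0.3, 0, 36], [0, 0, 0.4, 0, 36], [0, 0, 0.26, 0, 36], [0, 0, 0, 0, 36], [0, 0, 0, 0, 36], [0, 0, 0, 0, 36], [0, 0, 0, 0, 36], [0, 0, 0, 0, 36], [0, 0, 0, 0, 36]])

```text
t: 24.97
eef_pos: [456.0, 228.5, 61.9]
tcp_rot: [0.064, 0.998, 0.0, 0.0]
force: [-0.1, -0.6, 1.1]
opening: 35.9
gripper_force: 0.0
```

```bash
python3 g.py 455.1 233.4 31 1.451
```

```text
t 25.0 p [456. 229.  62.] th 1.443 F [-0.1 -0.6  1.1] open 35.9 q7 0.90 tilt [0.001 0.001]
turn -0.06 then x 0.04 y 0.12 z 0.77
```

Request:
move_arm(steps=[[0, 0.08, 0.2, 0, 36], [0, 0, 0.25, 0, 36], [0, 0, 0.2, 0, 36], [0, 0, 0.12, 0, 36], [0, 0, 0, 0, 36], [0, 0, 0, 0, 36], [0, 0, 0, 0, 10], [0, 0, 0, 0, 10], [0, 0, 0, 0, 10], [0, 0, 0, 0, 10]], grip_force=60)

```text
t: 25.8
eef_pos: [456.4, 232.9, 30.8]
tcp_rot: [0.063, 0.998, 0.001, 0.001]
force: [-0.9, 4.5, -1.1]
opening: 16.5
gripper_force: 62.0
```

Request:
move_arm(steps=[[0, 0, 0, 0, 10], [0, 0, -0.2, 0, 10], [0, 0, -0.4, 0, 10], [0, 0, -0.5, 0, 10], [0, 0, -0.5, 0, 10], [0, 0, -0.5, 0, 10], [0, 0, -0.3, 0, 10], [0, 0, 0, -0.55, 10], [0, 0, 0, -0.55, 10], [0, 0, 0, -0.55, 10]])

```text
t: 26.63
eef_pos: [455.3, 229.1, 126.6]
tcp_rot: [-0.036, 0.999, -0.001, -0.001]
force: [0.5, -0.5, -1.8]
opening: 16.1
gripper_force: 62.0
```

```bash
python3 g.py 566 -274 120 1.649
```

```text
t 26.6 p [455. 229. 127.] th 1.643 F [ 0.5 -0.5 -1.8] open 16.1 q7 1.04 tilt [-0.001 -0.003]
turn -0.05 then x -1.78 y -12.75 z 0.16
```

Request:
move_arm(steps=[[-0.1, -0.5, 0, -0.05, 10], [-0.13, -0.9, 0, 0, 10], [-0.13, -0.9, 0, 0, 10], [-0.13, -0.9, 0, 0, 10], [-0.13, -0.9, 0, 0, 10], [-0.13, -0.9, 0, 0, 10], [-0.13, -0.9, 0, 0, 10], [-0.13, -0.9, 0, 0, 10], [-0.13, -0.9, 0, 0, 10], [-0.13, -0.9, 0, 0, 10]])

```text
t: 27.47
eef_pos: [530.5, -111.1, 126.0]
tcp_rot: [-0.037, 0.999, -0.001, -0.002]
force: [0.0, 0.3, -1.3]
opening: 16.6
gripper_force: 62.0
```

Request:
move_arm(steps=[[-0.13, -0.9, 0, 0, 10], [-0.13, -0.9, 0, 0, 10], [-0.13, -0.9, 0, 0, 10], [-0.1, -0.9, 0, 0, 10], [0, -0.6, 0, 0, 10], [0, 0, 0.5, 0, 10], [0, 0, 0.5, 0, 10], [0, 0, 0.4, 0, 10], [0, 0, 0.3, 0, 10], [0, 0, 0, 0, 10]])

```text
t: 28.3
eef_pos: [561.3, -273.7, 55.4]
tcp_rot: [-0.038, 0.999, 0.001, -0.004]
force: [-0.3, 0.4, -2.0]
opening: 16.9
gripper_force: 61.9
```

```bash
python3 g.py 566 -274 26 1.649
```

```text
t 28.3 p [ 561. -274.   55.] th 1.646 F [-0.3  0.4 -2. ] open 16.9 q7 1.92 tilt [-0.008  0.002]
turn -0.02 then x -0.12 y -0.02 z 0.74
```

Request:
move_arm(steps=[[-0.12, 0, 0.2, 0, 10], [0, 0, 0.25, 0, 10], [0, 0, 0.2, 0, 10], [0, 0, 0.08, 0, 10], [0, 0, 0.03, 0, 10], [0, 0, 0, 0, 10], [0, 0, 0, 0, 10], [0, 0, 0, 0, 10], [0, 0, 0, 0, 10], [0, 0, 0, 0, 10]])

```text
t: 29.13
eef_pos: [570.1, -273.5, 28.5]
tcp_rot: [-0.038, 0.999, -0.0, 0.0]
force: [0.2, -0.8, -2.4]
opening: 16.4
gripper_force: 61.9
```

Request:
move_arm(steps=[[0, 0, 0.05, 0, 10], [0, 0, 0.05, 0, 10], [0, 0, 0, 0, 10], [0, 0, 0, 0, 10], [0, 0, 0, 0, 10], [0, 0, 0, 0, 10], [0, 0, 0, 0, 10], [0, 0, 0, 0, 10], [0, 0, 0, 0, 10], [0, 0, 0, 0, 10]])

```text
t: 29.97
eef_pos: [570.3, -273.5, 25.7]
tcp_rot: [-0.038, 0.999, -0.0, 0.0]
force: [-1.7, 1.0, 8.8]
opening: 16.6
gripper_force: 63.3
```

Request:
move_arm(steps=[[0, 0, 0, 0, 34], [0, 0, 0, 0, 34], [0, 0, 0, 0, 34], [0, 0, 0, 0, 34], [0, 0, -0.4, 0, 36], [0, 0, -0.7, 0, 36], [0, 0, -0.8, 0, 36], [0, 0, -0.5, 0.6, 36], [0, 0, 0, 0.6, 36], [0, 0, 0, 0.45, 36]])

```text
t: 30.8
eef_pos: [571.2, -273.9, 122.0]
tcp_rot: [0.063, 0.998, -0.001, 0.002]
force: [-0.9, 0.4, -0.6]
opening: 35.9
gripper_force: 0.0
```

```bash
python3 g.py 462.5 278.5 110 1.451
```

```text
t 30.8 p [ 571. -274.  122.] th 1.446 F [-0.9  0.4 -0.6] open 35.9 q7 1.78 tilt [ 0.004 -0.001]
turn -0.05 then x 4.35 y 13.39 z 0.30
```

Request:
move_arm(steps=[[0.15, 0.54, 0, -0.05, 36], [0.29, 0.88, 0, 0, 36], [0.29, 0.88, 0, 0, 36], [0.29, 0.88, 0, 0, 36], [0.29, 0.88, 0, 0, 36], [0.29, 0.88, 0, 0, 36], [0.29, 0.88, 0, 0, 36], [0.29, 0.88, 0, 0, 36], [0.29, 0.88, 0, 0, 36], [0.29, 0.88, 0, 0, 36]])

```text
t: 31.63
eef_pos: [498.9, 77.2, 120.1]
tcp_rot: [0.058, 0.998, 0.0, 0.0]
force: [0.4, 0.8, 1.1]
opening: 36.2
gripper_force: 0.0
```

Request:
move_arm(steps=[[0.29, 0.88, 0, 0, 36], [0.29, 0.88, 0, 0, 36], [0.29, 0.88, 0, 0, 36], [0.29, 0.88, 0, 0, 36], [0.29, 0.88, 0, 0, 36], [0.14, 0.53, 0, 0, 36], [0, 0, 0.4, 0, 36], [0, 0, 0.5, 0, 36], [0, 0, 0.5, 0, 36], [0, 0, 0, 0, 36]])

```text
t: 32.47
eef_pos: [457.0, 277.9, 61.2]
tcp_rot: [0.057, 0.998, -0.002, -0.002]
force: [0.3, -0.8, -0.7]
opening: 36.1
gripper_force: 0.0
```

```bash
python3 g.py 462.5 278.5 31 1.451; python3 - <<'E'
from h import *
snap()
for c in ('top','scene'): print([np.round(d['location']).tolist()+[d['confidence']] for d in ctrl.spot_point(c,'bar1')])
E
```

```text
t 32.5 p [457. 278.  61.] th 1.456 F [ 0.3 -0.8 -0.7] open 36.1 q7 0.85 tilt [-0.005 -0.003]
turn 0.04 then x -0.14 y 0.03 z 0.75
[[572.0, -274.0, 20.0, 0.86], [464.0, 284.0, 28.0, 0.68]]
[[568.0, -272.0, 25.0, 0.98], [476.0, 374.0, 28.0, 0.7], [468.0, 330.0, 29.0, 0.69], [463.0, 284.0, 27.0, 0.56]]
```

Request:
move_arm(steps=[[-0.1, 0.06, 0.2, 0, 36], [0, 0, 0.25, 0, 36], [0, 0, 0.2, 0, 36], [0, 0, 0.1, 0, 36], [0, 0, 0, 0, 36], [0, 0, 0, 0, 36], [0, 0, 0, 0, 10], [0, 0, 0, 0, 10], [0, 0, 0, 0, 10], [0, 0, 0, 0, 10]])

```text
t: 33.5
eef_pos: [463.5, 280.8, 34.4]
tcp_rot: [0.058, 0.998, 0.0, 0.0]
force: [0.3, 0.0, 0.7]
opening: 16.3
gripper_force: 60.4
```

Request:
move_arm(steps=[[0, 0, 0, 0, 10], [0, 0, -0.2, 0, 10], [0, 0, -0.4, 0, 10], [0, 0, -0.5, 0, 10], [0, 0, -0.5, 0, 10], [0, 0, -0.5, 0, 10], [0, 0, -0.3, 0, 10], [0, 0, 0, -0.55, 10], [0, 0, 0, -0.55, 10], [0, 0, 0, -0.55, 10]])

```text
t: 34.33
eef_pos: [463.1, 280.5, 130.9]
tcp_rot: [-0.043, 0.999, 0.0, 0.0]
force: [-0.3, 0.1, -2.5]
opening: 16.6
gripper_force: 60.2
```

```bash
python3 g.py 564 -224 120 1.649
```

```text
t 34.3 p [463. 280. 131.] th 1.656 F [-0.3  0.1 -2.5] open 16.6 q7 1.00 tilt [0.001 0.   ]
turn 0.06 then x -1.53 y -12.77 z 0.27
```

Request:
move_arm(steps=[[-0.1, -0.5, 0, 0.06, 10], [-0.11, -0.9, 0, 0, 10], [-0.11, -0.9, 0, 0, 10], [-0.11, -0.9, 0, 0, 10], [-0.11, -0.9, 0, 0, 10], [-0.11, -0.9, 0, 0, 10], [-0.11, -0.9, 0, 0, 10], [-0.11, -0.9, 0, 0, 10], [-0.11, -0.9, 0, 0, 10], [-0.11, -0.9, 0, 0, 10]])

```text
t: 35.17
eef_pos: [532.3, -61.0, 130.5]
tcp_rot: [-0.037, 0.999, -0.0, -0.0]
force: [2.0, 0.5, -1.2]
opening: 15.9
gripper_force: 60.1
```

Request:
move_arm(steps=[[-0.11, -0.9, 0, 0, 10], [-0.11, -0.9, 0, 0, 10], [-0.11, -0.9, 0, 0, 10], [-0.11, -0.9, 0, 0, 10], [0, -0.57, 0, 0, 10], [0, 0, 0.4, 0, 10], [0, 0, 0.5, 0, 10], [0, 0, 0.5, 0, 10], [0, 0, 0.3, 0, 10], [0, 0, 0, 0, 10]])

```text
t: 36.0
eef_pos: [560.4, -223.3, 59.7]
tcp_rot: [-0.038, 0.999, 0.001, -0.003]
force: [-0.1, -0.4, -1.6]
opening: 16.2
gripper_force: 60.1
```

```bash
python3 g.py 564 -224 29 1.649
```

```text
t 36.0 p [ 560. -223.   60.] th 1.646 F [-0.1 -0.4 -1.6] open 16.2 q7 1.86 tilt [-0.006  0.002]
turn -0.03 then x -0.09 y -0.02 z 0.77
```

Request:
move_arm(steps=[[-0.05, 0, 0.2, 0, 10], [0, 0, 0.25, 0, 10], [0, 0, 0.2, 0, 10], [0, 0, 0.1, 0, 10], [0, 0, 0.04, 0, 10], [0, 0, 0.03, 0, 10], [0, 0, 0.03, 0, 10], [0, 0, 0, 0, 10], [0, 0, 0, 0, 10], [0, 0, 0, 0, 10]])

```text
t: 36.83
eef_pos: [564.5, -223.8, 29.4]
tcp_rot: [-0.038, 0.999, 0.0, -0.0]
force: [-2.2, 1.8, 5.7]
opening: 16.8
gripper_force: 61.1
```

Request:
move_arm(steps=[[0, 0, 0, 0, 34], [0, 0, 0, 0, 34], [0, 0, 0, 0, 34], [0, 0, 0, 0, 34], [0, 0, -0.4, 0, 36], [0, 0, -0.7, 0, 36], [0, 0, -0.8, 0, 36], [0, 0, -0.5, 0.6, 36], [0, 0, 0, 0.6, 36], [0, 0, 0, 0.45, 36]])

```text
t: 37.67
eef_pos: [566.2, -224.5, 126.1]
tcp_rot: [0.063, 0.998, -0.0, 0.002]
force: [-1.2, -0.1, 0.2]
opening: 35.8
gripper_force: 0.0
```

```bash
python3 g.py 468.5 327 110 1.451
```

```text
t 37.7 p [ 566. -224.  126.] th 1.444 F [-1.2 -0.1  0.2] open 35.8 q7 1.72 tilt [ 0.004 -0.001]
turn -0.06 then x 4.07 y 13.40 z 0.40
```

Request:
move_arm(steps=[[0.15, 0.54, 0, -0.05, 36], [0.27, 0.88, 0, 0, 36], [0.27, 0.88, 0, 0, 36], [0.27, 0.88, 0, 0, 36], [0.27, 0.88, 0, 0, 36], [0.27, 0.88, 0, 0, 36], [0.27, 0.88, 0, 0, 36], [0.27, 0.88, 0, 0, 36], [0.27, 0.88, 0, 0, 36], [0.27, 0.88, 0, 0, 36]])

```text
t: 38.5
eef_pos: [501.5, 126.0, 124.2]
tcp_rot: [0.059, 0.998, 0.0, 0.0]
force: [0.3, 0.6, -0.4]
opening: 35.6
gripper_force: 0.0
```

Request:
move_arm(steps=[[0.27, 0.88, 0, 0, 36], [0.27, 0.88, 0, 0, 36], [0.27, 0.88, 0, 0, 36], [0.27, 0.88, 0, 0, 36], [0.27, 0.88, 0, 0, 36], [0.14, 0.53, 0, 0, 36], [0, 0, 0.5, 0, 36], [0, 0, 0.5, 0, 36], [0, 0, 0.5, 0, 36], [0, 0, 0, 0, 36]])

```text
t: 39.33
eef_pos: [463.5, 326.0, 61.0]
tcp_rot: [0.058, 0.998, -0.002, -0.002]
force: [-1.0, -0.4, -0.2]
opening: 36.1
gripper_force: 0.0
```

```bash
python3 g.py 468.5 327 32 1.451
```

```text
t 39.3 p [464. 326.  61.] th 1.455 F [-1.  -0.4 -0.2] open 36.1 q7 0.81 tilt [-0.005 -0.004]
turn 0.03 then x -0.12 y 0.04 z 0.73
```

Request:
move_arm(steps=[[-0.08, 0.04, 0.2, 0, 36], [0, 0, 0.25, 0, 36], [0, 0, 0.2, 0, 36], [0, 0, 0.12, 0, 36], [0, 0, 0, 0, 36], [0, 0, 0, 0, 36], [0, 0, 0, 0, 10], [0, 0, 0, 0, 10], [0, 0, 0, 0, 10], [0, 0, 0, 0, 10]])

```text
t: 40.17
eef_pos: [469.4, 328.6, 34.0]
tcp_rot: [0.058, 0.998, 0.0, 0.0]
force: [-0.7, -0.2, 3.7]
opening: 16.4
gripper_force: 60.8
```

Request:
move_arm(steps=[[0, 0, 0, 0, 10], [0, 0, -0.2, 0, 10], [0, 0, -0.4, 0, 10], [0, 0, -0.5, 0, 10], [0, 0, -0.5, 0, 10], [0, 0, -0.5, 0, 10], [0, 0, -0.3, 0, 10], [0, 0, 0, -0.55, 10], [0, 0, 0, -0.55, 10], [0, 0, 0, -0.55, 10]])

```text
t: 41.0
eef_pos: [468.8, 328.0, 129.6]
tcp_rot: [-0.042, 0.999, -0.0, -0.0]
force: [-0.1, -0.4, -1.7]
opening: 16.3
gripper_force: 60.1
```

```bash
python3 g.py 548.5 -35 120 1.649
```

```text
t 41.0 p [469. 328. 130.] th 1.655 F [-0.1 -0.4 -1.7] open 16.3 q7 0.95 tilt [-0. -0.]
turn 0.05 then x -1.28 y -9.20 z 0.24
```

Request:
move_arm(steps=[[-0.1, -0.5, 0, 0.05, 10], [-0.13, -0.9, 0, 0, 10], [-0.13, -0.9, 0, 0, 10], [-0.13, -0.9, 0, 0, 10], [-0.13, -0.9, 0, 0, 10], [-0.13, -0.9, 0, 0, 10], [-0.13, -0.9, 0, 0, 10], [-0.13, -0.9, 0, 0, 10], [-0.13, -0.9, 0, 0, 10], [-0.13, -0.9, 0, 0, 10]])

```text
t: 41.83
eef_pos: [545.2, -12.8, 129.1]
tcp_rot: [-0.037, 0.999, -0.0, -0.001]
force: [-0.2, 0.9, -2.0]
opening: 16.8
gripper_force: 60.1
```

Request:
move_arm(steps=[[0, -0.6, 0, 0, 10], [0, 0, 0.4, 0, 10], [0, 0, 0.5, 0, 10], [0, 0, 0.5, 0, 10], [0, 0, 0.3, 0, 10], [0, 0, 0, 0, 10], [0, 0, 0, 0, 10], [0, 0, 0, 0, 10], [0, 0, 0, 0, 10], [0, 0, 0, 0, 10]])

```text
t: 42.67
eef_pos: [548.3, -34.7, 62.3]
tcp_rot: [-0.038, 0.999, -0.0, 0.001]
force: [1.4, 0.4, -1.3]
opening: 16.6
gripper_force: 60.0
```

```bash
python3 g.py 548.5 -35 29 1.649
```

```text
t 42.7 p [548. -35.  62.] th 1.646 F [ 1.4  0.4 -1.3] open 16.6 q7 1.57 tilt [ 0.002 -0.   ]
turn -0.02 then x -0.01 y -0.01 z 0.83
```

Request:
move_arm(steps=[[0, 0, 0.2, 0, 10], [0, 0, 0.25, 0, 10], [0, 0, 0.2, 0, 10], [0, 0, 0.1, 0, 10], [0, 0, 0.06, 0, 10], [0, 0, 0.03, 0, 10], [0, 0, 0.03, 0, 10], [0, 0, 0, 0, 10], [0, 0, 0, 0, 10], [0, 0, 0, 0, 10]])

```text
t: 43.5
eef_pos: [546.4, -34.8, 28.8]
tcp_rot: [-0.037, 0.999, -0.0, -0.001]
force: [-5.9, -0.4, 25.4]
opening: 16.3
gripper_force: 63.5
```

Request:
move_arm(steps=[[0, 0, -0.05, 0, 10], [0, 0, 0, 0, 34], [0, 0, 0, 0, 34], [0, 0, 0, 0, 34], [0, 0, -0.4, 0, 36], [0, 0, -0.7, 0, 36], [0, 0, -0.8, 0, 36], [0, 0, -0.5, 0.6, 36], [0, 0, 0, 0.6, 36], [0, 0, 0, 0.45, 36]])

```text
t: 44.33
eef_pos: [548.7, -35.0, 125.8]
tcp_rot: [0.063, 0.998, 0.0, 0.002]
force: [-0.9, 0.2, -1.3]
opening: 36.0
gripper_force: 0.0
```

```bash
python3 g.py 473.5 374 110 1.451
```

```text
t 44.3 p [549. -35. 126.] th 1.444 F [-0.9  0.2 -1.3] open 36.0 q7 1.43 tilt [0.003 0.   ]
turn -0.06 then x 3.09 y 9.93 z 0.40
```

Request:
move_arm(steps=[[0.14, 0.5, 0, -0.05, 36], [0.28, 0.88, 0, 0, 36], [0.28, 0.88, 0, 0, 36], [0.28, 0.88, 0, 0, 36], [0.28, 0.88, 0, 0, 36], [0.28, 0.88, 0, 0, 36], [0.28, 0.88, 0, 0, 36], [0.28, 0.88, 0, 0, 36], [0.28, 0.88, 0, 0, 36], [0.28, 0.88, 0, 0, 36]])

```text
t: 45.17
eef_pos: [480.5, 313.7, 123.9]
tcp_rot: [0.058, 0.998, -0.0, -0.0]
force: [0.5, 0.4, 0.6]
opening: 35.8
gripper_force: 0.0
```

Request:
move_arm(steps=[[0.28, 0.88, 0, 0, 36], [0.15, 0.63, 0, 0, 36], [0, 0, 0.5, 0, 36], [0, 0, 0.5, 0, 36], [0, 0, 0.5, 0, 36], [0, 0, 0, 0, 36], [0, 0, 0, 0, 36], [0, 0, 0, 0, 36], [0, 0, 0, 0, 36], [0, 0, 0, 0, 36]])

```text
t: 46.0
eef_pos: [472.0, 374.5, 65.7]
tcp_rot: [0.059, 0.998, 0.001, 0.001]
force: [-0.1, 0.3, 0.6]
opening: 36.1
gripper_force: 0.0
```

```bash
python3 g.py 473.5 374 32 1.451
```

```text
t 46.0 p [472. 374.  66.] th 1.454 F [-0.1  0.3  0.6] open 36.1 q7 0.77 tilt [0.002 0.001]
turn 0.02 then x -0.04 y -0.01 z 0.84
```

Request:
move_arm(steps=[[0, 0, 0, 0, 32], [0, 0, 0.2, 0, 32], [0, 0, 0.25, 0, 32], [0, 0, 0.25, 0, 32], [0, 0, 0.14, 0, 32], [0, 0, 0, 0, 32], [0, 0, 0, 0, 10], [0, 0, 0, 0, 10], [0, 0, 0, 0, 10], [0, 0, 0, 0, 10]])

```text
t: 46.83
eef_pos: [471.2, 374.1, 31.1]
tcp_rot: [0.058, 0.998, 0.0, 0.0]
force: [-0.0, -0.2, -2.2]
opening: 16.7
gripper_force: 59.9
```

Request:
move_arm(steps=[[0, 0, 0, 0, 10], [0, 0, -0.2, 0, 10], [0, 0, -0.4, 0, 10], [0, 0, -0.5, 0, 10], [0, 0, -0.5, 0, 10], [0, 0, -0.5, 0, 10], [0, 0, -0.3, 0, 10], [0, 0, 0, -0.55, 10], [0, 0, 0, -0.55, 10], [0, 0, 0, -0.55, 10]])

```text
t: 47.67
eef_pos: [471.2, 374.0, 127.7]
tcp_rot: [-0.042, 0.999, 0.0, 0.0]
force: [0.8, -0.8, -1.2]
opening: 17.0
gripper_force: 59.9
```

```bash
python3 g.py 544.5 15 120 1.649
```

```text
t 47.7 p [471. 374. 128.] th 1.655 F [ 0.8 -0.8 -1.2] open 17.0 q7 0.91 tilt [0.001 0.   ]
turn 0.05 then x -1.13 y -9.09 z 0.19
```

Request:
move_arm(steps=[[-0.1, -0.5, 0, 0.05, 10], [-0.11, -0.9, 0, 0, 10], [-0.11, -0.9, 0, 0, 10], [-0.11, -0.9, 0, 0, 10], [-0.11, -0.9, 0, 0, 10], [-0.11, -0.9, 0, 0, 10], [-0.11, -0.9, 0, 0, 10], [-0.11, -0.9, 0, 0, 10], [-0.11, -0.9, 0, 0, 10], [-0.11, -0.9, 0, 0, 10]])

```text
t: 48.5
eef_pos: [540.5, 32.4, 127.2]
tcp_rot: [-0.038, 0.999, -0.0, -0.0]
force: [0.5, 0.2, -2.1]
opening: 16.9
gripper_force: 59.9
```

Request:
move_arm(steps=[[-0.04, -0.49, 0, 0, 10], [0, 0, 0.4, 0, 10], [0, 0, 0.5, 0, 10], [0, 0, 0.5, 0, 10], [0, 0, 0.3, 0, 10], [0, 0, 0, 0, 10], [0, 0, 0, 0, 10], [0, 0, 0, 0, 10], [0, 0, 0, 0, 10], [0, 0, 0, 0, 10]])

```text
t: 49.33
eef_pos: [544.4, 15.1, 59.9]
tcp_rot: [-0.038, 0.999, 0.0, 0.001]
force: [0.4, 0.1, -1.5]
opening: 16.5
gripper_force: 59.9
```

```bash
python3 g.py 544.5 15 27 1.649;python3 - <<'E'
from h import *
snap()
cv2.imwrite('pics/v5.png',cv2.resize(cv2.imread('pics/_scene.png')[140:330,90:410],None,fx=2.4,fy=2.4,interpolation=cv2.INTER_CUBIC))
E
```

```text
t 49.3 p [544.  15.  60.] th 1.646 F [ 0.4  0.1 -1.5] open 16.5 q7 1.49 tilt [0.002 0.   ]
turn -0.02 then x -0.00 y -0.00 z 0.82
```

View pics/v5.png

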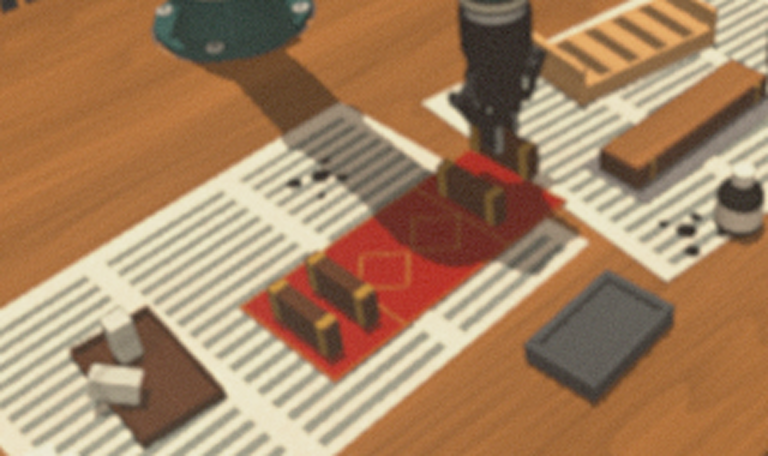

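The bars at the far end and the near one are standing inside the panels. In the tray, one seal stands at (122,340), but the other lies at (115,385) over the wall. I'll finish the bar and then mend that.

Request:
move_arm(steps=[[0, 0, 0.2, 0, 10], [0, 0, 0.25, 0, 10], [0, 0, 0.2, 0, 10], [0, 0, 0.1, 0, 10], [0, 0, 0.04, 0, 10], [0, 0, 0.02, 0, 10], [0, 0, 0.02, 0, 10], [0, 0, 0, 0, 10], [0, 0, 0, 0, 10], [0, 0, 0, 0, 10]])

```text
t: 50.27
eef_pos: [543.9, 14.9, 26.0]
tcp_rot: [-0.037, 0.999, 0.0, 0.0]
force: [0.4, -1.1, -1.5]
opening: 16.8
gripper_force: 60.0
```

```bash
python3 - <<'E'
from h import *
snap()
a=cv2.imread('pics/_top.png')[190:280,430:530];b=cv2.imread('pics/_scene.png')[255:335,100:200]
r=lambda a,k:cv2.resize(a,None,fx=k,fy=k,interpolation=cv2.INTER_CUBIC)
cv2.imwrite('pics/v6.png',np.vstack([r(a,6),r(b,6)])[:, :][:1020])
x=np.hstack([r(a,4),r(b,4)[:320] if 0 else cv2.copyMakeBorder(r(b,4),0,40,0,0,0)])
cv2.imwrite('pics/v6.png',x)
for c in ('top','scene'): print([np.round(d['location']).tolist()+[d['confidence']] for d in ctrl.spot_point(c,'seal1')])
E
```

```text
[[505.0, -417.0, 1.0, 0.65], [467.0, -415.0, 31.0, 0.64], [515.0, -449.0, 23.0, 0.55]]
[[466.0, -418.0, 27.0, 0.62], [511.0, -448.0, 21.0, 0.55]]
```

View pics/v6.png

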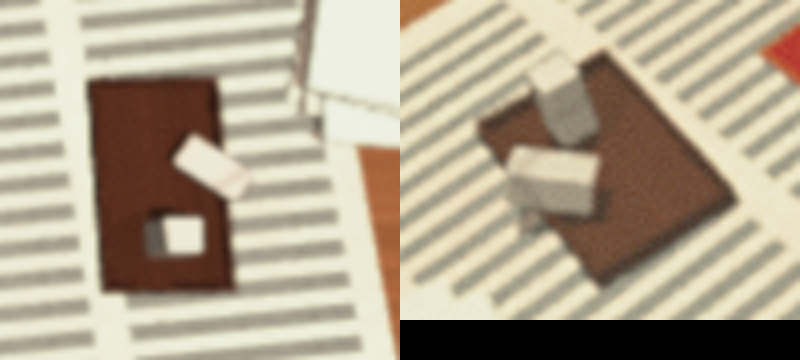

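Request:
move_arm(steps=[[0, 0, 0.04, 0, 10], [0, 0, 0.03, 0, 10], [0, 0, 0, 0, 10], [0, 0, 0, 0, 34], [0, 0, 0, 0, 34], [0, 0, 0, 0, 34], [0, 0, 0, 0, 34], [0, 0, -0.4, 0, 36], [0, 0, -0.8, 0, 36], [0, 0, -0.9, 0, 36]])

```text
t: 51.3
eef_pos: [541.9, 14.8, 105.9]
tcp_rot: [-0.038, 0.999, -0.0, -0.003]
force: [2.2, -0.4, -0.1]
opening: 35.9
gripper_force: 0.0
```

Request:
move_arm(steps=[[0, 0, -0.8, 0, 38], [0, 0, 0, 1, 38], [0, 0, 0, 1, 38], [0, 0, 0, 1, 38], [0, 0, 0, 1, 38], [0, 0, 0, 1, 38], [0, 0, 0, 1, 38], [0, 0, 0, 1, 38], [0, 0, 0, 1, 38], [0, 0, 0, 1, 38]])

```text
t: 52.13
eef_pos: [543.4, 14.9, 138.5]
tcp_rot: [0.484, 0.875, -0.0, -0.0]
force: [-0.4, -0.7, 0.5]
opening: 37.8
gripper_force: 0.0
```

Request:
move_arm(steps=[[0, 0, 0, 1, 38], [0, 0, 0, 1, 38], [0, 0, 0, 1, 38], [0, 0, 0, 1, 38], [0, 0, 0, 1, 38], [0, 0, 0, 1, 38], [0, 0, 0, 1, 38], [0, 0, 0, 1, 38], [0, 0, 0, 1, 38], [0, 0, 0, 0.9, 38]])

```text
t: 52.97
eef_pos: [543.4, 15.1, 138.5]
tcp_rot: [0.891, 0.454, -0.0, -0.0]
force: [-0.3, 0.0, -0.3]
opening: 37.8
gripper_force: 0.0
```

```bash
python3 - <<'E'
from h import *
print(ray('top',[(213.5/4-.5+430,167.5/4-.5+190)],34))
f=lambda L:(np.array(L)+.5)/4-.5+[430,190]
print(ray('top',f([(195,133),(250,172),(236,200),(175,160)]),34).tolist())
print('tray',ray('top',f([(90,80),(216,77),(232,292),(103,292)]),14).tolist(), 'stand',ray('top',f([(185,236)]),52))
E
python3 g.py 513 -449 90 -.616
```

```text
[[ 513.7 -446.5   34. ]]
[[537.4, -436.4, 34.0], [509.6, -471.2, 34.0], [490.7, -460.0, 34.0], [519.1, -421.2, 34.0]]
tray [[579.1, -373.5, 14.0], [579.0, -461.4, 14.0], [429.4, -458.5, 14.0], [431.4, -370.7, 14.0]] stand [[ 465.9 -417.3   52. ]]
t 53.0 p [543.  15. 139.] th -0.628 F [-0.3  0.  -0.3] open 37.8 q7 -0.17 tilt [-0.001 -0.   ]
turn -0.10 then x -9.91 y 6.08 z 1.21
```

Request:
move_arm(steps=[[-0.4, 0.25, 0, 0.2, 38], [-0.75, 0.45, 0, 0, 38], [-0.75, 0.45, 0, 0, 38], [-0.75, 0.45, 0, 0, 38], [-0.75, 0.45, 0, 0, 38], [-0.75, 0.45, 0, 0, 38], [-0.75, 0.45, 0, 0, 38], [-0.75, 0.45, 0, 0, 38], [-0.75, 0.45, 0, 0, 38], [-0.75, 0.45, 0, 0, 38]])

```text
t: 53.8
eef_pos: [508.6, -318.5, 138.5]
tcp_rot: [0.895, 0.446, -0.0, -0.0]
force: [0.9, -0.7, -0.6]
opening: 37.7
gripper_force: 0.0
```

Request:
move_arm(steps=[[-0.75, 0.45, 0, 0, 38], [-0.75, 0.45, 0, 0, 38], [-0.75, 0.45, 0, 0, 38], [-0.4, 0.3, 0, 0, 38], [0, 0, 0.4, 0, 38], [0, 0, 0.4, 0, 38], [0, 0, 0.4, 0, 38], [0, 0, 0, 0, 38], [0, 0, 0, 0, 38], [0, 0, 0, 0, 38]])

```text
t: 54.63
eef_pos: [498.3, -441.6, 91.3]
tcp_rot: [0.895, 0.446, -0.0, 0.0]
force: [0.1, -0.1, 0.8]
opening: 37.7
gripper_force: 0.0
```

```bash
python3 g.py 513.5 -447 18 -.653
```

```text
t 54.6 p [ 498. -442.   91.] th -0.646 F [ 0.1 -0.1  0.8] open 37.7 q7 0.51 tilt [ 0. -0.]
turn 0.06 then x 0.13 y 0.38 z 1.83
```

Request:
move_arm(steps=[[0.13, 0.38, 0.2, 0.06, 38], [0, 0, 0.4, 0, 38], [0, 0, 0.5, 0, 38], [0, 0, 0.45, 0, 38], [0, 0, 0.28, 0, 38], [0, 0, 0, 0, 38], [0, 0, 0, 0, 15], [0, 0, 0, 0, 15], [0, 0, 0, 0, 15], [0, 0, 0, 0, 15]], grip_force=40)

```text
t: 55.47
eef_pos: [513.8, -447.0, 18.8]
tcp_rot: [0.897, 0.443, 0.0, 0.001]
force: [-0.7, -0.3, -1.2]
opening: 24.9
gripper_force: 37.2
```

Request:
move_arm(steps=[[0, 0, 0, 0, 15], [0, 0, -0.2, 0, 15], [0, 0, -0.5, 0, 15], [0, 0, -0.5, 0, 15], [0, 0, -0.5, 0, 15], [0, 0, 0, -0.9, 15], [0, 0, 0, -0.9, 15], [0, 0, 0, -0.9, 15], [0, 0, 0, -0.9, 15], [0, 0, 0, -0.9, 15]])

```text
t: 56.3
eef_pos: [513.3, -446.5, 86.6]
tcp_rot: [0.744, 0.668, -0.0, 0.0]
force: [-0.9, -0.9, -0.3]
opening: 24.8
gripper_force: 37.3
```

```bash
python3 g.py 525 -416 30 0
```

```text
t 56.3 p [ 513. -447.   87.] th -0.108 F [-0.9 -0.9 -0.3] open 24.8 q7 0.90 tilt [ 0.    -0.001]
turn -0.90 then x 0.76 y 0.29 z 1.42
```

Request:
move_arm(steps=[[0, 0, 0, -0.9, 15], [0.4, 0.2, 0, 0, 15], [0.36, 0.15, 0, 0, 15], [0, 0, 0.4, 0, 15], [0, 0, 0.5, 0, 15], [0, 0, 0.4, 0, 15], [0, 0, 0.2, 0, 15], [0, 0, 0.1, 0, 15], [0, 0, 0.1, 0, 15], [0, 0, 0, 0, 15]])

```text
t: 57.13
eef_pos: [527.8, -415.9, 18.0]
tcp_rot: [0.709, 0.705, 0.0, -0.0]
force: [-0.1, 0.8, 0.7]
opening: 24.7
gripper_force: 37.3
```

```bash
python3 g.py 527 -416 14 0
```

```text
t 57.1 p [ 528. -416.   18.] th -0.005 F [-0.1  0.8  0.7] open 24.7 q7 0.96 tilt [0. 0.]
turn -0.04 then x -0.00 y -0.02 z 0.10
```

Lower a little, release, rise and swing towards the case.

Request:
move_arm(steps=[[0, 0, 0.05, 0, 15], [0, 0, 0.05, 0, 15], [0, 0, 0, 0, 15], [0, 0, 0, 0, 36], [0, 0, 0, 0, 36], [0, 0, 0, 0, 36], [0, 0, -0.4, 0, 36], [0, 0, -0.8, 0, 36], [0, 0, -0.9, 0, 36], [0, 0, -0.9, 0, 60]])

```text
t: 57.97
eef_pos: [526.8, -415.6, 134.2]
tcp_rot: [0.709, 0.705, -0.0, -0.001]
force: [0.9, -0.3, 0.1]
opening: 46.5
gripper_force: 0.0
```

Request:
move_arm(steps=[[0.5, 0.1, 0, 0, 80], [0.9, 0.1, 0, 0, 80], [0.9, 0.1, 0, 0, 80], [0.9, 0.1, 0, 0, 80], [0.9, 0.1, 0, 0, 80], [0.9, 0.1, 0, 0, 80], [0.9, 0.1, 0, 0, 80], [0.9, 0.1, 0, 0, 80], [0.9, 0.1, 0, 0, 80], [0.9, 0.1, 0, 0, 80]])

```text
t: 58.8
eef_pos: [569.3, -70.5, 133.8]
tcp_rot: [0.709, 0.705, 0.0, 0.0]
force: [1.3, -0.3, 0.4]
opening: 79.9
gripper_force: 0.0
```

```bash
python3 g.py 627 236 60 .019; python3 - <<'E'
from h import *
snap()
for n in ('seal1','bar1','case'):
  for c in ('top','scene'): print(n,[np.round(d['location']).tolist()+[d['confidence']] for d in ctrl.spot_point(c,n)])
m=masks('case',[627,237,18]);print('case',fit(m,[60,252,28],[630,236,18,0.02]))
im=cv2.imread('pics/_top.png')[170:290,170:510];cv2.imwrite('pics/v7.png',cv2.resize(im,None,fx=2.35,fy=2.35,interpolation=cv2.INTER_CUBIC))
E
```

```text
t 58.8 p [569. -71. 134.] th -0.006 F [ 1.3 -0.3  0.4] open 79.9 q7 0.42 tilt [0. 0.]
turn -0.20 then x 7.63 y 1.59 z 1.84
seal1 [[528.0, -421.0, 16.0, 0.63]]
seal1 [[467.0, -417.0, 27.0, 0.72], [526.0, -425.0, 17.0, 0.55]]
bar1 [[568.0, -271.0, 22.0, 0.84], [562.0, -224.0, 24.0, 0.69]]
bar1 [[560.0, -221.0, 22.0, 0.87], [566.0, -269.0, 27.0, 0.69], [547.0, -37.0, 27.0, 0.62], [550.0, 15.0, 23.0, 0.61]]
case [[627.0, 235.0, 16.0, 0.73]]
case [[630.0, 234.0, 18.0, 0.87]]
case (array([6.25711e+02, 2.35795e+02, 1.58320e+01, 2.50000e-02]), np.float64(0.134))
```

View pics/v7.png

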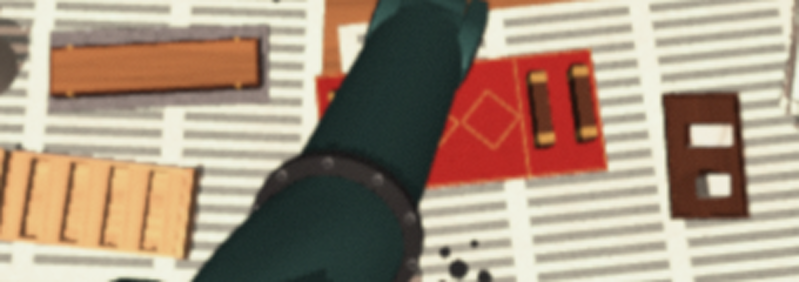

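Request:
move_arm(steps=[[0.5, 0.1, 0, -0.25, 85], [0.9, 0.19, 0, 0, 85], [0.9, 0.19, 0, 0, 85], [0.9, 0.19, 0, 0, 85], [0.9, 0.19, 0, 0, 85], [0.9, 0.19, 0, 0, 85], [0.9, 0.19, 0, 0, 85], [0.9, 0.19, 0, 0, 85], [0.6, 0.1, 0, 0, 85], [0.2, 0, 0, 0, 85]])

```text
t: 60.13
eef_pos: [624.2, 239.2, 133.3]
tcp_rot: [0.696, 0.718, 0.002, -0.001]
force: [0.1, 0.6, -0.0]
opening: 85.1
gripper_force: 0.0
```

Request:
move_arm(steps=[[0, 0, 0.4, 0, 85], [0, 0, 0.4, 0, 85], [0, 0, 0.4, 0, 85], [0, 0, 0.4, 0, 85], [0, 0, 0, 0, 85], [0, 0, 0, 0, 85], [0, 0, 0, 0, 85], [0, 0, 0, 0, 85], [0, 0, 0, 0, 85], [0, 0, 0, 0, 85]])

```text
t: 60.97
eef_pos: [624.2, 233.1, 70.7]
tcp_rot: [0.698, 0.716, 0.001, 0.0]
force: [-0.2, -0.3, 0.6]
opening: 85.1
gripper_force: 0.0
```

```bash
python3 g.py 626.5 235.5 13 .025
```

```text
t 61.0 p [624. 233.  71.] th 0.025 F [-0.2 -0.3  0.6] open 85.1 q7 0.01 tilt [0.001 0.001]
turn -0.00 then x 0.06 y 0.06 z 1.44
```

Request:
move_arm(steps=[[0.06, 0.06, 0.3, 0, 85], [0, 0, 0.5, 0, 85], [0, 0, 0.4, 0, 85], [0, 0, 0.24, 0, 85], [0, 0, 0, 0, 85], [0, 0, 0, 0, 50], [0, 0, 0, 0, 50], [0, 0, 0, 0, 50], [0, 0, 0, 0, 50], [0, 0, 0, 0, 50]], grip_force=60)

```text
t: 61.8
eef_pos: [627.1, 235.5, 13.4]
tcp_rot: [0.698, 0.716, 0.001, 0.001]
force: [0.7, -0.8, 3.9]
opening: 58.1
gripper_force: 67.5
```

Request:
move_arm(steps=[[0, 0, 0, 0, 50], [0, 0, -0.2, 0, 50], [0, 0, -0.5, 0, 50], [0, 0, -0.5, 0, 50], [0, 0, -0.6, 0, 50], [0, 0, -0.6, 0, 50], [0, 0, -0.5, 0, 50], [0, 0, -0.4, 0, 50], [0, 0, 0, 0, 50], [0, 0, 0, 0, 50]])

```text
t: 62.63
eef_pos: [625.7, 235.7, 144.5]
tcp_rot: [0.698, 0.716, 0.0, -0.0]
force: [-0.5, 0.6, -3.3]
opening: 58.1
gripper_force: 66.9
```

```bash
python3 g.py 465 303 130 -.12;  python3 - <<'E'
from h import *
snap()
m=masks('rack',[464,302,20],True);print({c:int(v.sum()) for c,v in m.items()})
t=cv2.imread('pics/_top.png')[210:300,130:280]
cv2.imwrite('pics/v8.png',cv2.resize(t,None,fx=5,fy=5,interpolation=cv2.INTER_CUBIC))
E
```

```text
t 62.6 p [626. 236. 144.] th 0.025 F [-0.5  0.6 -3.3] open 58.1 q7 -0.03 tilt [0.    0.001]
turn 1.21 then x 1.19 y -4.19 z 0.36
{'top': 2426}
```

View pics/v8.png

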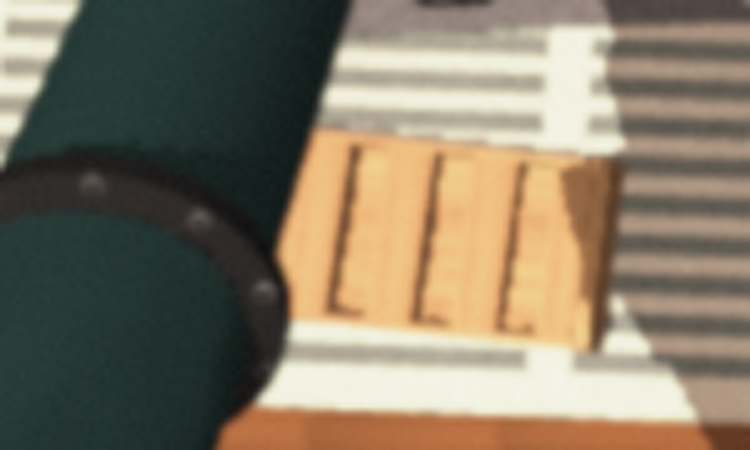

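Request:
move_arm(steps=[[0, 0, 0, 0.6, 50], [0, 0, 0, 0.6, 50], [0.15, -0.5, 0, 0, 50], [0.2, -0.7, 0, 0, 50], [0.2, -0.7, 0, 0, 50], [0.2, -0.7, 0, 0, 50], [0.2, -0.7, 0, 0, 50], [0.15, -0.5, 0, 0, 50], [0.09, -0.39, 0, 0, 50], [0, 0, 0, 0, 50]])

```text
t: 63.67
eef_pos: [459.7, 304.2, 142.5]
tcp_rot: [0.746, 0.666, -0.003, -0.002]
force: [-0.9, 0.3, -3.7]
opening: 58.7
gripper_force: 66.8
```

Request:
move_arm(steps=[[0, 0, 0.4, 0, 50], [0, 0, 0.4, 0, 50], [0, 0, 0.4, 0, 50], [0, 0, 0.3, 0, 50], [0, 0, 0, 0, 50], [0, 0, 0, 0, 50], [0, 0, 0, 0, 50], [0, 0, 0, 0, 50], [0, 0, 0, 0, 50], [0, 0, 0, 0, 50]])

```text
t: 64.5
eef_pos: [465.7, 302.9, 84.8]
tcp_rot: [0.748, 0.664, 0.001, 0.0]
force: [0.5, 0.2, -2.8]
opening: 58.5
gripper_force: 66.7
```

```bash
python3 g.py 465 303 64 -.12; python3 - <<'E'
from h import *
snap()
for c in ('top','scene'): print([np.round(d['location']).tolist()+[d['confidence']] for d in ctrl.spot_point(c,'case')])
cv2.imwrite('pics/v9.png',cv2.resize(cv2.imread('pics/_scene.png')[80:210,270:430],None,fx=4.5,fy=4.5,interpolation=cv2.INTER_CUBIC))
E
```

```text
t 64.5 p [466. 303.  85.] th -0.119 F [ 0.5  0.2 -2.8] open 58.5 q7 -0.26 tilt [0.001 0.001]
turn 0.01 then x -0.00 y -0.02 z 0.52
[[466.0, 304.0, 92.0, 0.9]]
[[468.0, 300.0, 89.0, 0.95], [469.0, 302.0, -0.0, 0.41]]
```

View pics/v9.png

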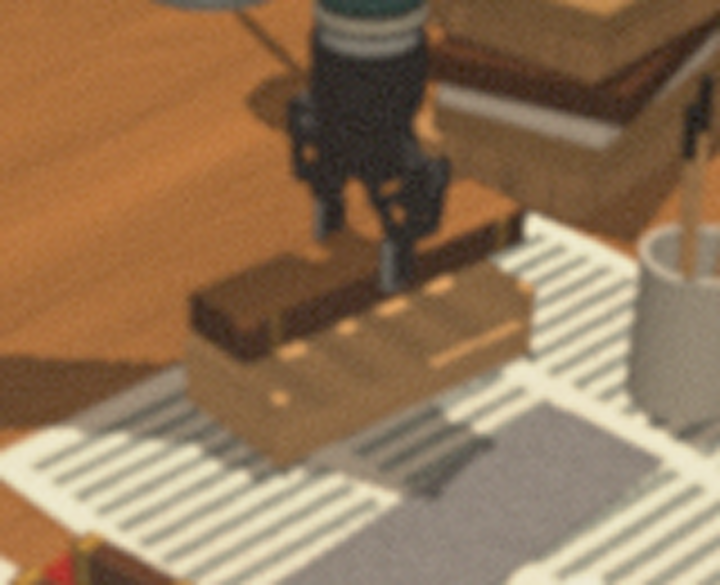

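The case hangs level just over the rack, with both ends over the cheeks. Lowering it.

Request:
move_arm(steps=[[0, 0, 0.15, 0, 50], [0, 0, 0.2, 0, 50], [0, 0, 0.12, 0, 50], [0, 0, 0.04, 0, 50], [0, 0, 0.03, 0, 50], [0, 0, 0, 0, 50], [0, 0, 0, 0, 50], [0, 0, 0, 0, 50], [0, 0, 0, 0, 50], [0, 0, 0, 0, 50]])

```text
t: 65.53
eef_pos: [464.6, 302.5, 63.3]
tcp_rot: [0.748, 0.664, -0.0, -0.001]
force: [-4.1, -0.9, 10.5]
opening: 58.4
gripper_force: 68.4
```

Contact. Release and rise.

Request:
move_arm(steps=[[0, 0, -0.02, 0, 50], [0, 0, 0, 0, 85], [0, 0, 0, 0, 85], [0, 0, 0, 0, 85], [0, 0, 0, 0, 85], [0, 0, 0, 0, 85], [0, 0, -0.3, 0, 85], [0, 0, -0.6, 0, 85], [0, 0, -0.8, 0, 85], [0, 0, -0.8, 0, 85]])

```text
t: 66.37
eef_pos: [464.7, 302.1, 164.5]
tcp_rot: [0.748, 0.663, -0.001, 0.0]
force: [1.0, 0.4, 0.4]
opening: 84.8
gripper_force: 0.0
```

Request:
move_arm(steps=[[0, 0, -0.8, 0, 85], [0.6, 0, 0, 0, 85], [0.8, 0, 0, 0, 85], [0.8, 0, 0, 0, 85], [0.8, 0, 0, 0, 85], [0.8, 0, 0, 0, 85], [0.6, 0, 0, 0, 85], [0, 0, 0, 0, 85], [0, 0, 0, 0, 85], [0, 0, 0, 0, 85]])

```text
t: 67.2
eef_pos: [486.2, 476.2, 195.7]
tcp_rot: [0.748, 0.663, -0.0, 0.0]
force: [0.4, -0.7, -0.3]
opening: 85.1
gripper_force: 0.0
```

```bash
python3 - <<'E'
from h import *
snap()
for n in ('case','rack','seal1','bar1'):
  for c in ('top','scene'): print(n,[np.round(d['location']).tolist()+[round(d['confidence'],2)] for d in ctrl.spot_point(c,n)])
m=masks('case',[465,303,68]);print('case',fit(m,[60,252,28],[465,303,68,-.12]))
a=cv2.imread('pics/_top.png')[170:290,130:510];cv2.imwrite('pics/v10.png',cv2.resize(a,None,fx=2.1,fy=2.1,interpolation=cv2.INTER_CUBIC))
E
```

```text
case [[467.0, 300.0, 66.0, 0.62]]
case [[468.0, 300.0, 67.0, 0.85], [632.0, 232.0, 0.0, 0.16]]
rack [[465.0, 308.0, 0.0, 0.83], [531.0, -421.0, 16.0, 0.6]]
rack [[468.0, 305.0, -1.0, 0.92]]
seal1 [[529.0, -420.0, 13.0, 0.59]]
seal1 [[526.0, -423.0, 14.0, 0.79], [468.0, -419.0, 23.0, 0.69]]
bar1 [[564.0, -220.0, 23.0, 0.83], [546.0, 13.0, 25.0, 0.71], [551.0, -38.0, 22.0, 0.69], [571.0, -268.0, 17.0, 0.64]]
bar1 [[550.0, 12.0, 22.0, 0.84], [562.0, -224.0, 20.0, 0.8], [568.0, -268.0, 27.0, 0.73], [549.0, -34.0, 25.0, 0.73]]
case (array([ 4.65468e+02,  3.02811e+02,  6.93850e+01, -1.24000e-01]), np.float64(0.048))
```

View pics/v10.png

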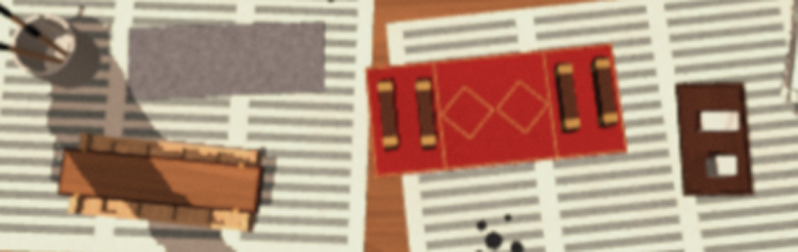

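The final view shows the case centred on the rack, two bars in each end panel and both seals in the tray. Handing in.

```bash
python3 -c "
from cell import ctrl
print(ctrl.close_job())"
```

```text
the job is handed in; nothing more can be done
None
```

I handed in the job at about 68 s of the 210 s limit, though the hand-in gave no verdict: by the last pictures, both seals are in the tray, two paperweights stand across each banner end panel, and the inkstick case is back on the rack, roughly centred and square; partway through, one seal was found lying over the tray wall and was put back in.

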